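# Strike the inspection stamp on a rafter cleat

## Task

The rafter cleat in the red bench vise has passed inspection. Take the blue automatic stamp from its pipe stub and strike it inside the white paint spot on the flat seat first, then inside the one on the sloping plate: set it square to each plate, press steadily until the nose has gone in far enough to fire, and lift it straight off without sliding. Then stand the stamp upright in its own pipe stub again and let go, leaving everything else as it is.

Things in the scene. Friction and masses are not known exactly. Their poses are not given: they have to be found in the camera images.
- stamp: automatic stamp, 134 mm long, 0.22 kg, round about its z axis (+z: top end; die points to -z), upright in one of the stubs. Origin on the axis at the underside of its 42 mm steel collar (z 0 to 6 mm), which rests on the rim. Above: blue barrel 25 mm thick to z 85, brass cap to 98. Below: 20 mm thick sleeve to z -12, then 14 mm thick spring nose; die face at z -36 when the nose is out
- stamp_nose (a joint): how far the stamp's nose is pushed in, m: 0 is out, hard stop at 0.014. Spring about 3 N at first plus 0.7 N per mm; the stamp fires (marks) when 0.009 is passed, at about 9.3 N, and the spring brings the nose back out
- stamp_die: brass die at the tip of the nose, a flat round face 12 mm across. Origin at the centre of that face, z along the stamp's axis towards its top
- cleat: rafter cleat of grey 8 mm steel plate, fixed in the vise: level seat 78 mm deep (to -x), plate rising at 35 degrees for 90 mm (to +x), both 120 mm wide, and an 8 mm gusset at y = 0 in their corner, 36 mm out along both, 14 mm high. Origin: middle of the corner line, upper side, 180 mm above the table; z up, y along that line
- spot_flat (a point): centre of the round white paint spot, 30 mm across, on the flat seat; z is the outward normal (up). 42 mm in front of the corner line (cleat -x) and 31 mm to cleat +y
- spot_slope (a point): centre of the round white paint spot, 30 mm across, on the sloping plate; z is the plate's outward normal (35 degrees from vertical, leaning to cleat -x, which is roughly towards the robot), y is level along the plate. 50 mm up the slope from the corner line and 31 mm to cleat -y
- vise: red bench vise with 100 mm jaws, fixed. Origin on the table below the clamping plane; screw and tommy bar to its -x (out to 220 mm), anvil end to its +x (out to 140 mm); jaws' top 148 mm above the table; at most 110 mm wide, but 190 mm at its foot and at the tommy bar (height 76 mm)
- stand: tool stand, fixed: flat steel bar 60 x 220 x 8 mm with three upright pipe stubs 40 mm outside, 30 mm bore, in a row along its y at y = -70, 0 and 70 mm; rims 60 mm above the table. Origin on the table under the middle stub
- chisel: cold chisel with yellow hand guard, in another stub of the stand; origin at the underside of the guard (48 mm across) on the rim; it stands 87 mm above the rim
- screwdriver: stubby screwdriver with orange handle, 34 mm thick, in another stub of the stand; origin at the underside of its collar (42 mm across) on the rim; it stands 82 mm above the rim
- paint_can: upright paint spray can, 64 mm across, 190 mm tall, loose; origin under its middle
- tube_offcut: upright offcut of 50 mm square tube, 130 mm tall, loose; origin under its middle
- grinder: angle grinder lying with its 125 mm disc upward, green body along its x, about 310 mm long and 70 mm high, loose; origin on the table under the body
- wire_brush: wooden wire brush, 270 mm along its x, 36 mm high, loose; origin on the table near its middle
- chip_hammer: welder's chipping hammer lying flat, handle 220 mm towards its -x, head 150 mm along its y, loose; origin on the table under the head
- magnet: red arrow-shaped welding magnet lying flat, about 100 mm across and 20 mm high, loose; origin on the table under its middle
Things that resemble listed ones, but are neither listed nor needed, are in the scene too. What is shaped like the stamp but green is not meant.

How it is judged:
On the way, in this order (a step that is already met when the one before it is completed fails the run):
1. the stamp fires square inside the white spot on the flat seat (value of joint stamp_nose above 0.009 m and distance between stamp_die and spot_flat below 0.009 m and angle between the z axis of stamp and the z axis of spot_flat, either way round below 0.14 rad and contact force between stamp and cleat above 4 N), for 0.1 s.
2. it is lifted straight off the seat (value of joint stamp_nose below 0.002 m and z of stamp_die in the frame of spot_flat between 0.006 and 0.035 m and x of stamp_die in the frame of spot_flat between -0.014 and 0.014 m and y of stamp_die in the frame of spot_flat between -0.014 and 0.014 m).
3. the stamp fires square inside the white spot on the sloping plate (value of joint stamp_nose above 0.009 m and distance between stamp_die and spot_slope below 0.009 m and angle between the z axis of stamp and the z axis of spot_slope, either way round below 0.14 rad and contact force between stamp and cleat above 4 N), for 0.1 s.
4. it is lifted straight off the sloping plate (value of joint stamp_nose below 0.002 m and z of stamp_die in the frame of spot_slope between 0.006 and 0.035 m and x of stamp_die in the frame of spot_slope between -0.014 and 0.014 m and y of stamp_die in the frame of spot_slope between -0.014 and 0.014 m).
At the end, for the whole second after the job is handed in: The stamp stands in the pipe stub it came from, collar on the rim (origin within 10 mm of its start, under 4.5 degrees of tilt), at rest, nose out and let go; chisel, screwdriver and all other loose things within 30 mm of where they started (distance of stamp from where it was at the start of the episode below 0.01 m and angle between stamp's own z axis and vertical below 0.08 rad and linear speed of stamp below 0.02 m/s and value of joint stamp_nose below 0.002 m and contact force between the fingers and stamp below 0.1 N and distance of each of chisel, screwdriver, paint_can, tube_offcut, grinder, wire_brush, chip_hammer, magnet from where it was at the start of the episode below 0.03 m); the robot touches nothing.
It fails at once if the stamp is pressed on anything outside the two white spots (die centre over 12 mm from both spot centres) or more than 11 degrees off square (value of joint stamp_nose above 0.004 m and not (distance between stamp_die and spot_flat below 0.012 m and angle between the z axis of stamp and the z axis of spot_flat, either way round below 0.2 rad) and not (distance between stamp_die and spot_slope below 0.012 m and angle between the z axis of stamp and the z axis of spot_slope, either way round below 0.2 rad)).
It fails at once if the die slides while it is pressed (faster than 40 mm/s) (value of joint stamp_nose above 0.004 m and linear speed of stamp_die above 0.04 m/s).
It fails at once if the stamp is slammed on the cleat with more than 45 N (contact force between stamp and cleat above 45 N).
It fails at once if the robot knocks against vise, cleat or stand (over 15 N) (contact force between any of the arm, the fingers and vise above 15 N or contact force between any of the arm, the fingers and cleat above 15 N or contact force between any of the arm, the fingers and stand above 15 N).
It fails at once if a bystander is moved more than 30 mm or tipped over (distance of any of chisel, screwdriver, paint_can, tube_offcut, grinder, wire_brush, chip_hammer, magnet from where it was at the start of the episode above 0.03 m or angle between any of chisel, screwdriver, paint_can, tube_offcut's own z axis and vertical above 0.3 rad).
It also fails if it takes over 58 s, if anything falls off the work surface, if the arm or the gripper's body presses on something with over 40 N, if the wrist force passes 120 N, or if a joint passes its speed limit or range.

## Robot

A 6-joint arm with a two-finger parallel gripper is mounted at the origin on the work surface. World frame = base frame: x ahead of the robot, y to its left, z up, the work surface at z = 0. Lengths are in m, angles in rad, forces in N, time in s.
With the tool pointing down it reaches from about 0.15 to 0.775 m from the base axis. Payload 6.1 kg.
Tool frame: the origin (TCP) lies at the very end of the fingers, on their centre line; the grasp point (between the pads) lies 19 mm behind it; z points along the fingers, y is the direction in which the jaws open and shut (so a half turn about z gives the same grasp; the last joint's range is limited). The gripper opens to 85 mm and grips with 20 to 120 N. Pads are 22 mm wide; open, the fingers measure 114 mm over their backs; the gripper's body (76 mm by 85 mm) begins 54 mm behind the grasp point. The pads swing forward as they close: fully open they stand 13 mm farther back than shut.
Start: joints at [1.12, 0.126, -0.04, 1.405, 0, 1.571], TCP at [0.229, 0.473, 0.231] pointing down, gripper open.
Joint ranges: [-2.72, 2.72], [-0.95, 1.95], [-1.27, 1.35], [-1.78, 2.02], [-1.46, 1.47], [-3.14, 3.14]. Speed limits (rad/s): [2.39, 2.39, 3.01, 3.14, 3.14, 3.14].

## Interface

Orientations are given as a rotation vector (axis times angle).
In Python, from cell import env gives the robot as it stands.
- The arm moves only by the shell command python3 -m handwheel 'ROWS' [FORCE]. ROWS is JSON, a list of rows, each a list of 5 numbers: the closure, from 0 (fully open) to 1 (shut), then the shift along the tool's x, y, z in m, then the turn about the tool's z in rad. In form: [[hand, x, y, z, spin], ...]. A call has 1 to 20 rows; each row shifts and turns the commanded pose from where the row before left it, along the tool's axes as they then stand; what a row does not reach is not made up. A row lasts 1/12 s, in which the tool goes at most 41.7 mm and 7.16 degrees, less where a joint would pass 70% of its speed; a pose out of reach is approached as far as the arm can. A call is refused whole if a number of a shift passes 0.0417 or a number of a turn 0.125, either way. A call with a gripper value outside its range is refused whole. The fingers move at their own pace and stop on an object; FORCE is the grip in N (left out, the last holds). Time passes only in rows, so rows that do not move let the fingers close. It gives the time, the measured TCP pose, the force and the opening at its end, in the units of the state.
- env.read_state(): the state, without advancing time (a new reading comes with each control period).
- env.grab_frame(name): name is "scene" or "top" or "wrist"; returns the picture (480x640x3 uint8, red, green, blue); there is no depth.
- env.camera_params(name): a dict with "vertical_fov" (degrees; the focal length in pixels is half the picture's height over the tangent of half this angle, whatever the lens; pixels are square), "cx", "cy" (the principal point, pixels), "dist_coeffs" ([k1, k2, p1, p2, k3] as OpenCV has them; the pictures are not rectified), "camera_from_world" (4x4, takes a point from world to camera coordinates). Camera axes: x right, y down, z forward; pixel columns grow to the right and rows downward; lengths in m; the calibration is good to about 2 mm. A picture is of the moment at which its call begins: read the wrist's pose just before it. camera_params takes no time and is no camera call; for the wrist camera it gives the pose at the moment of the call.
- env.finish_job(): hands the job in, once; it reports no verdict.
The state is a dict: "clock": time; "joints": joint angles; "joint_vel": joint speeds; "tau": joint torques, N m; "ee_pos": TCP position; "tcp_rot": TCP orientation; "contact_force": force on the tool from outside, world axes, zero at the start; "torque": the same for the moment, N m; "width": finger opening in m.
Only numpy, scipy, OpenCV 4.12 (cv2) and the standard library are available. Lean on these libraries where they do the work, as an engineer would, in place of code of your own. Each camera call takes 0.05 s, during which the arm holds its last target.

## Working session

There is one attempt and no reset: what is moved stays moved. The work goes in short steps, Python scripts to look and compute and a shell command to move; the robot and the scene stay as the last step left them, time stands still between calls to the robot, and variables do not carry over. Pictures are saved under pics/ and viewed, and the job is handed in when it is done.

```bash
ls; mkdir -p pics; python3 - <<'E'
from cell import env
import cv2,numpy as np
print(env.read_state())
for n in ("scene","top","wrist"):
    p=env.camera_params(n); print(n,p)
    cv2.imwrite(f"pics/{n}0.png",env.grab_frame(n)[:,:,::-1])
E
```

```text
pics
{'clock': 0.0, 'joints': array([ 1.11999758e+00,  1.26405585e-01, -4.06121258e-02,  1.40540857e+00,
        2.43848282e-05,  1.57082007e+00]), 'joint_vel': array([ 2.11848009e-04,  5.10991972e-06, -6.63779676e-05,  8.00621512e-04,
        2.04798578e-04,  1.27963920e-03]), 'tau': array([-2.51400954e-03, -4.35912681e+01,  3.52925527e+01,  1.71182683e-02,
        5.51823973e-06, -3.14414777e-06]), 'ee_pos': array([0.22854864, 0.47218489, 0.23051317]), 'tcp_rot': array([-7.02081735e-01, -3.06173831e+00,  2.48669635e-03]), 'contact_force': array([-0.51791505, -0.38199332,  0.07082364]), 'torque': array([0.00365098, 0.01955248, 0.02301335]), 'width': 0.085659375985868}
scene {'vertical_fov': 43.93209689188567, 'cx': 326.9641859992461, 'cy': 240.19013967060818, 'dist_coeffs': array([-0.02895909,  0.        ,  0.        ,  0.        ,  0.        ]), 'camera_from_world': array([[ 0.87151666,  0.49031001, -0.00740274, -0.45247427],
       [ 0.26603156, -0.48543987, -0.83281171, -0.01935298],
       [-0.4119295 ,  0.72383992, -0.55350687,  1.79483175],
       [ 0.        ,  0.        ,  0
[... 223 characters left out ...]
ld': array([[-0.02213023, -0.9997449 ,  0.00451637,  0.03399053],
       [-0.99485902,  0.02157509, -0.09894465,  0.5161871 ],
       [ 0.09882197, -0.00668282, -0.99508269,  1.25778294],
       [ 0.        ,  0.        ,  0.        ,  1.        ]])}
wrist {'vertical_fov': 63.31183385276559, 'cx': 320.40333645333806, 'cy': 237.32711323338265, 'dist_coeffs': array([-0.07381189,  0.        ,  0.        ,  0.        ,  0.        ]), 'camera_from_world': array([[ 0.43516294,  0.90034873, -0.00232055, -0.52451285],
       [ 0.86761847, -0.41865208,  0.26826969, -0.03461021],
       [ 0.24056477, -0.11875438, -0.96334106,  0.37912477],
       [ 0.        ,  0.        ,  0.        ,  1.        ]])}
```

View pics/scene0.png

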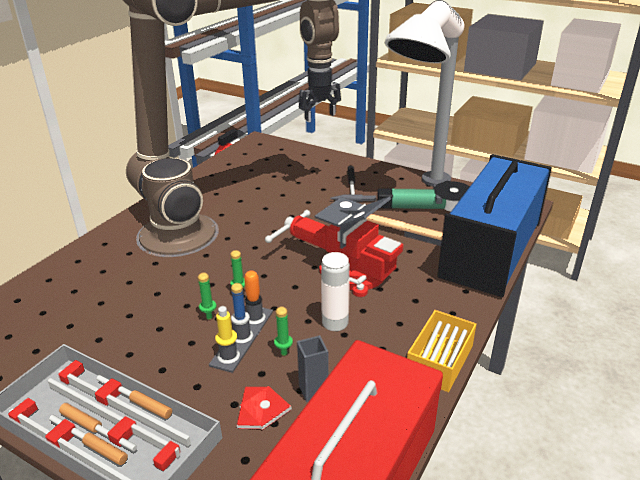

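View pics/top0.png

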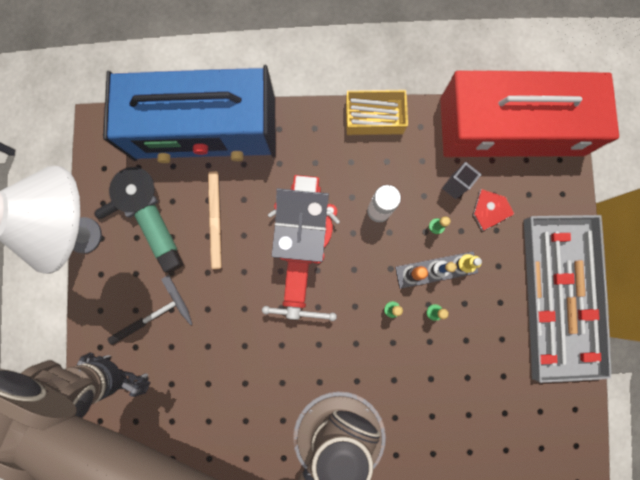

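View pics/wrist0.png

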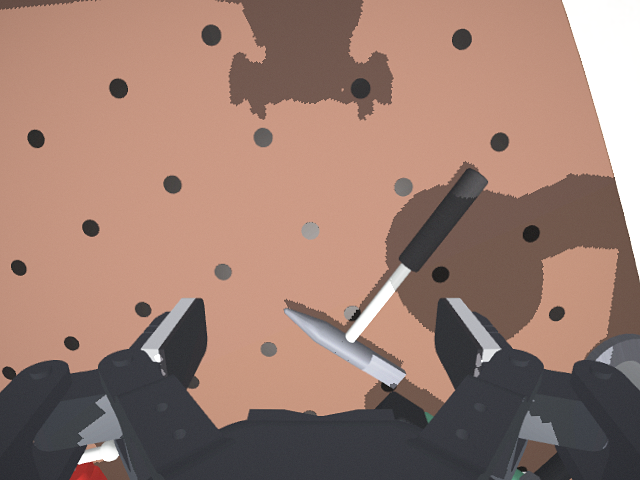

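The three green stamp-like things, at top-image (438,227), (393,311) and (436,313), stand on their own and don't fit the description. The blue one at (437,269), between the orange and yellow handles in the stand, does. I'll confirm that in enlarged crops and measure it.

```bash
cat > h.py <<'E'
from cell import env
import cv2,numpy as np
def K(p):
    f=240/np.tan(np.radians(p["vertical_fov"]/2)); return np.array([[f,0,p["cx"]],[0,f,p["cy"]],[0,0,1]])
def ray(p,uv):
    n=cv2.undistortPoints(np.array([[uv]],float),K(p),p["dist_coeffs"])[0,0]
    T=p["camera_from_world"];R=T[:3,:3];o=-R.T@T[:3,3];d=R.T@np.array([n[0],n[1],1.]);return o,d/np.linalg.norm(d)
def onz(p,uv,z):
    o,d=ray(p,uv);return o+d*(z-o[2])/d[2]
def tri(rs):
    A=0;b=0
    for o,d in rs:
        P=np.eye(3)-np.outer(d,d);A=A+P;b=b+P@o
    x=np.linalg.solve(A,b);return x,[np.linalg.norm((np.eye(3)-np.outer(d,d))@(x-o)) for o,d in rs]
def proj(p,X):
    T=p["camera_from_world"];r=cv2.Rodrigues(T[:3,:3])[0]
    return cv2.projectPoints(np.array(X,float).reshape(-1,3),r,T[:3,3],K(p),p["dist_coeffs"])[0][:,0]
def crop(img,x0,y0,x1,y1,s,name):
    cv2.imwrite(name,cv2.resize(img[y0:y1,x0:x1,::-1],None,fx=s,fy=s,interpolation=cv2.INTER_CUBIC))
E
python3 - <<'E'
from h import *
t=cv2.imread("pics/top0.png")[:,:,::-1]; s=cv2.imread("pics/scene0.png")[:,:,::-1]
a=cv2.resize(t[180:330,370:490],None,fx=3.3,fy=4,interpolation=2)
b=cv2.resize(s[240:370,190:300],None,fx=3.6,fy=600/130,interpolation=2)
cv2.imwrite("pics/c_stand.png",np.hstack([a,b])[:,:,::-1])
a=cv2.resize(t[170:330,255:355],None,fx=3.7,fy=3.7,interpolation=2)
b=cv2.resize(s[180:300,290:410],None,fx=3.6,fy=592/120,interpolation=2)
cv2.imwrite("pics/c_cleat.png",np.hstack([a,b[:592]])[:,:,::-1]) if a.shape[0]==b.shape[0] else print(a.shape,b.shape)
E
```

```text
(no output)
```

View pics/c_stand.png

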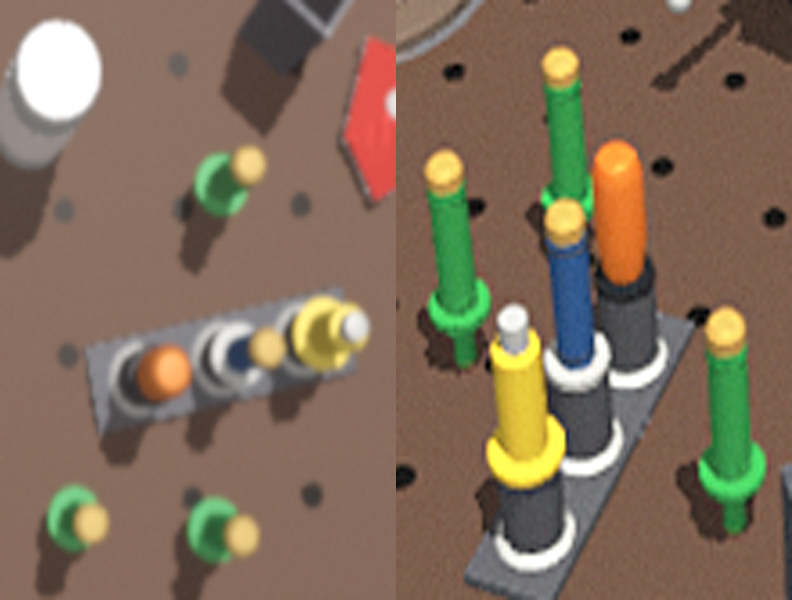

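View pics/c_cleat.png

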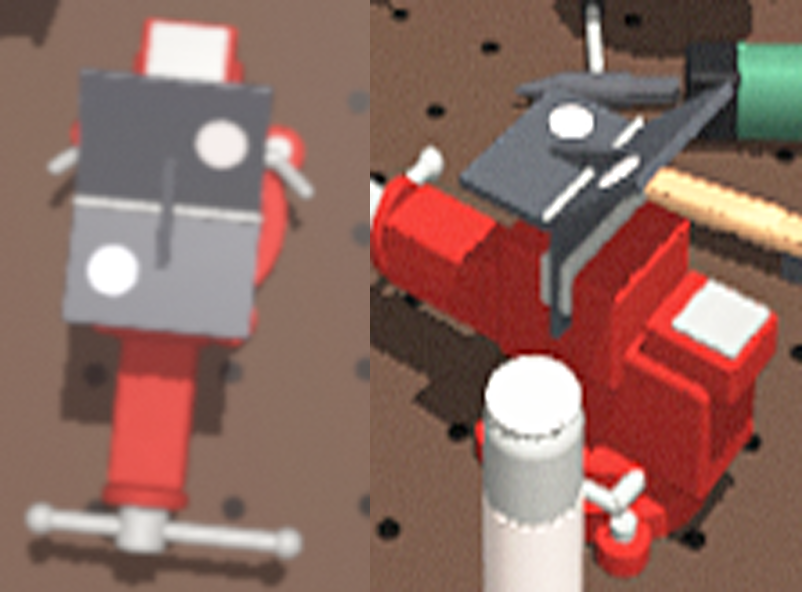

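```bash
python3 - <<'E'
from h import *
t=cv2.imread("pics/top0.png")[:,:,::-1]; s=cv2.imread("pics/scene0.png")[:,:,::-1]
pt=env.camera_params("top");ps=env.camera_params("scene")
def cen(img,x0,y0,x1,y1,th=150):
    c=img[y0:y1,x0:x1].astype(int); w=np.clip(c.min(2)-th,0,255)*1.0
    yy,xx=np.mgrid[y0:y1,x0:x1]; return (w*xx).sum()/w.sum(),(w*yy).sum()/w.sum(), w.sum()
a=cen(t,275,233,296,253); b=cen(t,305,199,325,219); c=cen(s,335,196,357,213)
print(a,b,c)
F=onz(pt,a[:2],.18); S=onz(pt,b[:2],.18+.05*np.sin(np.radians(35)))
print("flat",F,onz(ps,c[:2],.18),"slope",S)
d=S-F; loc=np.array([.042+.05*np.cos(np.radians(35)),-.062]); print(np.linalg.norm(d[:2]),np.linalg.norm(loc))
yaw=np.arctan2(d[1],d[0])-np.arctan2(loc[1],loc[0]); print("yaw",yaw)
# stamp
def show(n,u,z): print(n,onz(pt,u,z))
show("cap top",(450.9,266.75),.158);show("collar",(440.3,269.3),.066);show("chisel guard",(467.6,263),.066);show("chtip",(477,262),.147);show("scr top",(370+165/3.3,180+372/4),.142)
print("cap scene",onz(ps,(237.2,286.6),.158))
X,r=tri([ray(pt,(450.9,266.75)),ray(ps,(237.2,286.6))]);print(X,r)
for u in [(370+249/3.3,180+165/4),(370+91/3.3,180+523/4),(370+242/3.3,180+537/4)]: show("green",u,.134)
show("can",(386,197),.19)
E
```

```text
(np.float64(285.1545205785447), np.float64(242.41386050147986), np.float64(17907.0)) (np.float64(314.4199172576832), np.float64(208.59150906225375), np.float64(10152.0)) (np.float64(345.42056769207903), np.float64(204.28131966116808), np.float64(6729.0))
flat [0.50815735 0.12151283 0.18      ] [0.50652525 0.12498809 0.18      ] slope [0.58236692 0.05043563 0.20867882]
0.10275712886215684 0.10356622888360303
yaw -0.12202602104865012
cap top [ 0.44292695 -0.27442263  0.158     ]
collar [ 0.44122422 -0.27080422  0.066     ]
chisel guard [ 0.45589757 -0.34362176  0.066     ]
chtip [ 0.45346339 -0.34253487  0.147     ]
scr top [ 0.43026999 -0.20197435  0.142     ]
cap scene [ 0.44794483 -0.27797105  0.158     ]
[ 0.44391158 -0.27479154  0.15432237] [np.float64(0.0010123102495474664), np.float64(0.0010123102495474792)]
green [ 0.55722016 -0.27257164  0.134     ]
green [ 0.34017195 -0.14524447  0.134     ]
green [ 0.32865287 -0.25711204  0.134     ]
can [ 0.60993581 -0.11899103  0.19      ]
```

```bash
cat >> h.py <<'E'
from scipy.spatial.transform import Rotation as Ro
def goto(target=None,ydir=None,st=None):
    """shift in tool axes (after spin if ydir given) and spin needed"""
    st=st or env.read_state(); R=Ro.from_rotvec(st["tcp_rot"]).as_matrix(); sp=0
    if ydir is not None:
        d=np.array([*ydir,0.])/np.linalg.norm(ydir)
        l=R.T@d; sp=np.arctan2(-l[0],l[1])
        if sp>np.pi/2: sp-=np.pi
        if sp<-np.pi/2: sp+=np.pi
    print("ee",st["ee_pos"].round(4),"t",round(float(st["clock"]),2),"w",round(float(st["width"]),4),"F",np.round(st["contact_force"],2),"j",np.round(st["joints"],3))
    print("R",R.round(3).tolist()," spin",round(sp,4))
    if target is not None:
        d=np.array(target)-st["ee_pos"]; print("shift tool axes now",(R.T@d).round(4)," dist",np.linalg.norm(d).round(4))
E
python3 -c "
from h import *
goto([.443,-.273,.231],[-.174,.985])
"
```

```text
ee [0.2286 0.4723 0.2307] t 0.15 w 0.0855 F [-0.47  0.07  0.93] j [ 1.12   0.126 -0.04   1.405  0.     1.571]
R [[-0.9, 0.436, -0.001], [0.436, 0.9, -0.001], [0.0, -0.001, -1.0]]  spin -0.6256
shift tool axes now [-5.177e-01 -5.774e-01  4.000e-04]  dist 0.7755
```

```bash
python3 -m handwheel '[[0,-0.0259,-0.0289,0,0],[0,-0.0259,-0.0289,0,0],[0,-0.0259,-0.0289,0,0],[0,-0.0259,-0.0289,0,0],[0,-0.0259,-0.0289,0,0],[0,-0.0259,-0.0289,0,0],[0,-0.0259,-0.0289,0,0],[0,-0.0259,-0.0289,0,0],[0,-0.0259,-0.0289,0,0],[0,-0.0259,-0.0289,0,0],[0,-0.0259,-0.0289,0,0],[0,-0.0259,-0.0289,0,0],[0,-0.0259,-0.0289,0,0],[0,-0.0259,-0.0289,0,0],[0,-0.0259,-0.0289,0,0],[0,-0.0259,-0.0289,0,0],[0,-0.0259,-0.0289,0,0],[0,-0.0259,-0.0289,0,0]]' && python3 -m handwheel '[[0.4,0,0,0,-0.125],[0.4,0,0,0,-0.125],[0.4,0,0,0,-0.125],[0.4,0,0,0,-0.125],[0.4,0,0,0,-0.125],[0.4,0,0,0,0],[0.4,0,0,0,0]]' && python3 - <<'E'
from h import *
goto([.443,-.273,.231],[-.174,.985]); print(env.camera_params("wrist")["camera_from_world"].round(3).tolist())
cv2.imwrite("pics/w1.png",env.grab_frame("wrist")[:,:,::-1])
E
```

```text
clock: 1.65
ee_pos: [0.4215, -0.201, 0.2311]
tcp_rot: [-0.703, -3.062, -0.0]
contact_force: [0.4, 0.0, 0.4]
width: 0.0852
clock: 2.23
ee_pos: [0.4216, -0.1988, 0.2311]
tcp_rot: [0.268, -3.13, -0.0]
contact_force: [-0.4, 0.2, 0.2]
width: 0.0511
ee [ 0.4216 -0.1988  0.2311] t 2.23 w 0.0511 F [-0.38  0.15  0.16] j [-0.441  0.015 -0.16   1.396 -0.    -0.611]
R [[-0.985, -0.17, -0.0], [-0.17, 0.985, 0.0], [0.0, 0.0, -1.0]]  spin -0.0042
shift tool axes now [-0.0085 -0.0768  0.0001]  dist 0.0773
[[-0.17, 0.985, 0.0, 0.267], [0.949, 0.164, 0.268, -0.402], [0.264, 0.046, -0.964, 0.276], [0.0, 0.0, 0.0, 1.0]]
```

View pics/w1.png

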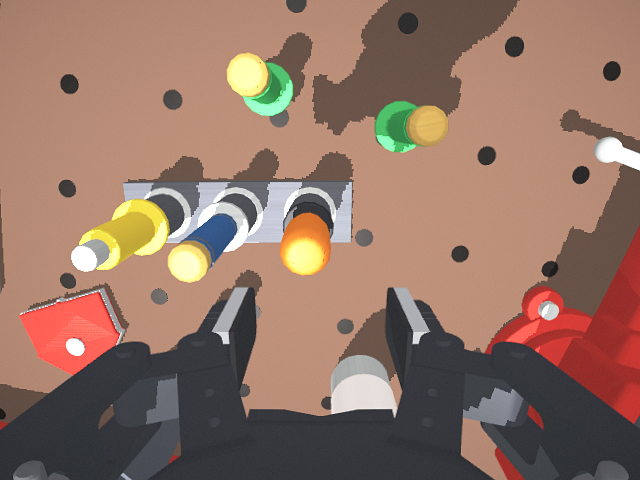

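The wrist view shows the blue stamp (cap at (189,261), collar at (222,228)) standing between the yellow chisel on its left and the orange screwdriver on its right.

```bash
python3 - <<'E'
from h import *
p=env.camera_params("wrist")
print(onz(p,(189,261),.158),onz(p,(222,226),.066),onz(p,(305,258),.142),onz(p,(89,256),.147))
goto([.443,-.272,.231])
E
```

```text
[ 0.44087567 -0.273474    0.158     ] [ 0.44277689 -0.27605895  0.066     ] [ 0.43264006 -0.20593374  0.142     ] [ 0.45328055 -0.34067301  0.147     ]
ee [ 0.4216 -0.1987  0.2312] t 2.28 w 0.0511 F [0.21 0.74 1.23] j [-0.44   0.015 -0.16   1.396  0.    -0.611]
R [[-0.985, -0.17, -0.0], [-0.17, 0.985, 0.0], [0.0, 0.0, -1.0]]  spin 0
shift tool axes now [-0.0086 -0.0758  0.0001]  dist 0.0763
```

```bash
python3 -m handwheel '[[0.4,-0.0028,-0.026,0,0],[0.4,-0.0028,-0.026,0,0],[0.4,-0.0022,-0.0254,0,0],[0.4,0,0,0,0],[0.4,0,0,0.03,0]]' && python3 - <<'E'
from h import *
goto([.4425,-.2735,.095],[-.174,.985])
cv2.imwrite("pics/w2.png",env.grab_frame("wrist")[:,:,::-1])
E
```

```text
clock: 2.7
ee_pos: [0.4451, -0.2759, 0.2055]
tcp_rot: [-0.266, 3.124, -0.007]
contact_force: [0.8, 0.3, 0.3]
width: 0.0512
ee [ 0.4451 -0.2759  0.2055] t 2.7 w 0.0512 F [0.82 0.26 0.26] j [-0.555  0.118 -0.105  1.34   0.    -0.725]
R [[-0.986, -0.169, 0.007], [-0.169, 0.986, -0.004], [-0.006, -0.005, -1.0]]  spin -0.0048
shift tool axes now [0.0028 0.0034 0.1104]  dist 0.1105
```

View pics/w2.png

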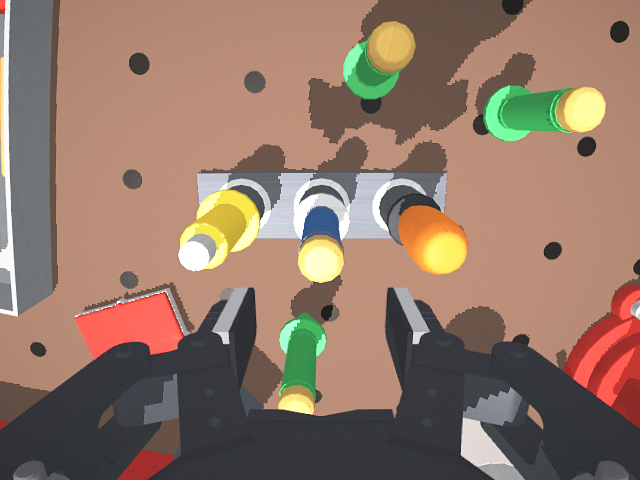

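```bash
python3 -m handwheel '[[0.4,0,0,0.02,0],[0.4,0,0,0,0],[0.4,0,0,0,0]]' && python3 - <<'E'
from h import *
p=env.camera_params("wrist");f=env.grab_frame("wrist")
hsv=cv2.cvtColor(f,cv2.COLOR_RGB2HSV)
goto([.4425,-.2735,.095],[-.174,.985])
cv2.imwrite("pics/w3.png",f[:,:,::-1])
print(onz(p,(320,270),.158), proj(p,[[.442,-.2735,.158],[.442,-.2735,.066]]))
E
```

```text
clock: 3.0
ee_pos: [0.442, -0.2728, 0.1809]
tcp_rot: [0.272, -3.128, -0.003]
contact_force: [0.1, -0.5, 0.8]
width: 0.0513
ee [ 0.4427 -0.2732  0.182 ] t 3.05 w 0.0511 F [-0.36  0.23  1.3 ] j [-0.553  0.121 -0.153  1.297  0.    -0.727]
R [[-0.985, -0.173, -0.0], [-0.173, 0.985, 0.0], [0.0, 0.0, -1.0]]  spin -0.0011
shift tool axes now [ 0.0002 -0.0003  0.087 ]  dist 0.087
[ 0.43510431 -0.27344289  0.158     ] [[317.26997871 283.94589876]
 [318.0792286  232.69420698]]
```

View pics/w3.png

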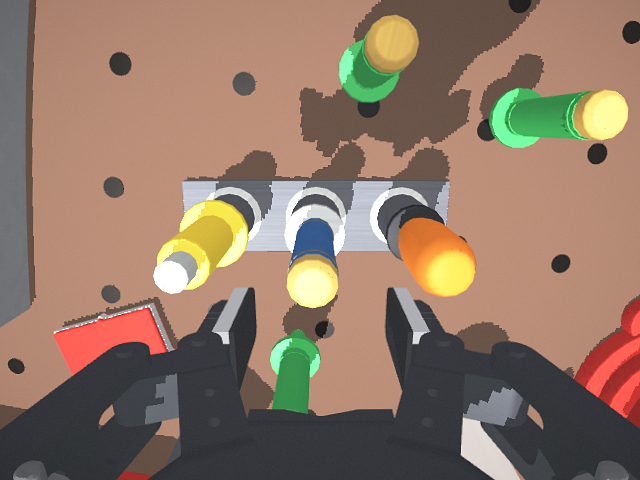

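```bash
python3 -m handwheel '[[0.4,0,-0.0013,0.02,0],[0.4,0,0,0.025,0],[0.4,0,0,0.025,0],[0.4,0,0,0.017,0],[0.4,0,0,0,0],[0.4,0,0,0,0]]' && python3 - <<'E'
from h import *
goto([.4425,-.2745,.095],[-.174,.985])
crop(env.grab_frame("scene"),170,180,330,300,5,"pics/s4.png")
E
```

```text
clock: 3.55
ee_pos: [0.4431, -0.2748, 0.0952]
tcp_rot: [0.273, -3.13, -0.0]
contact_force: [0.4, -0.1, 1.2]
width: 0.0513
ee [ 0.4431 -0.2748  0.0952] t 3.55 w 0.0513 F [ 0.38 -0.09  1.17] j [-0.555  0.155 -0.307  1.109  0.    -0.729]
R [[-0.985, -0.173, -0.0], [-0.173, 0.985, 0.0], [0.0, 0.0, -1.0]]  spin -0.0007
shift tool axes now [0.0006 0.0004 0.0002]  dist 0.0007
```

View pics/s4.png

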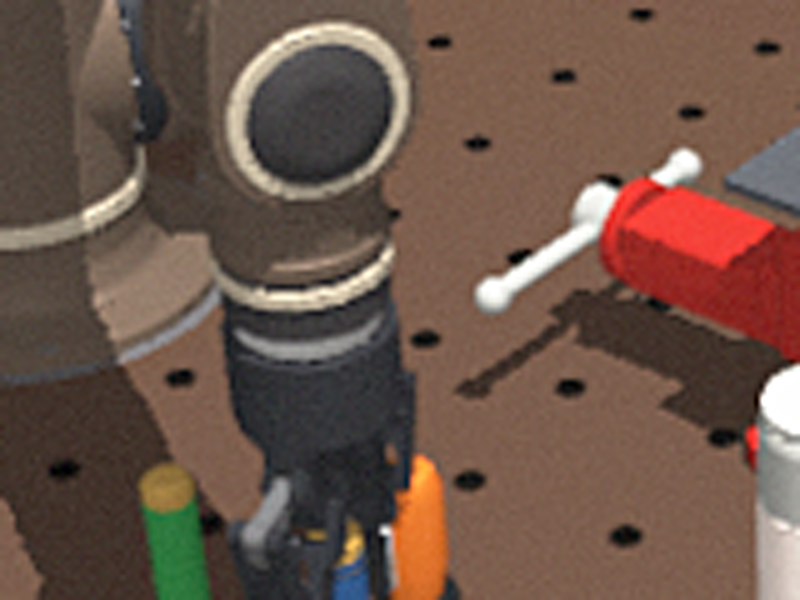

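```bash
python3 -m handwheel '[[0.8,0,0,0,0],[0.8,0,0,0,0],[0.8,0,0,0,0],[0.8,0,0,0,0]]' 40; python3 -m handwheel '[[1,0,0,0,0],[1,0,0,0,0],[1,0,0,0,0]]' 50 && python3 - <<'E'
from h import *
goto()
cv2.imwrite("pics/w5.png",env.grab_frame("wrist")[:,:,::-1])
E
```

```text
clock: 3.93
ee_pos: [0.4441, -0.2757, 0.0961]
tcp_rot: [-0.273, 3.127, -0.003]
contact_force: [0.2, -0.6, 6.3]
width: 0.0244
clock: 4.18
ee_pos: [0.4441, -0.2758, 0.0962]
tcp_rot: [-0.273, 3.127, -0.003]
contact_force: [-0.6, -0.2, 6.4]
width: 0.0241
ee [ 0.4441 -0.2758  0.0962] t 4.18 w 0.0241 F [-0.62 -0.17  6.36] j [-0.556  0.154 -0.306  1.108 -0.    -0.73 ]
R [[-0.985, -0.173, 0.003], [-0.173, 0.985, -0.002], [-0.002, -0.002, -1.0]]  spin 0
```

View pics/w5.png

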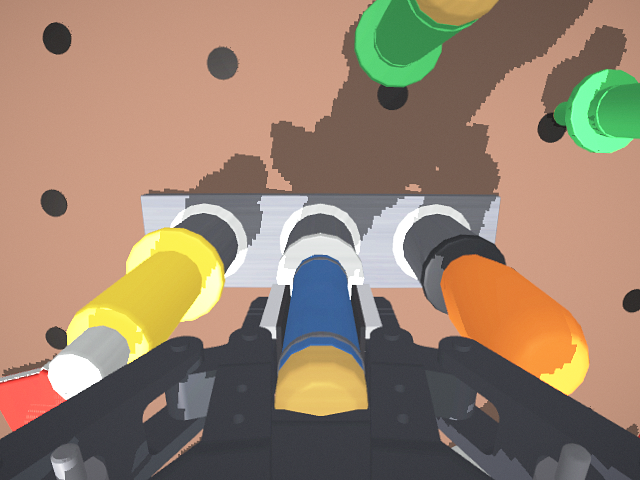

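```bash
python3 -m handwheel '[[1,0,0,-0.015,0],[1,0,0,-0.03,0],[1,0,0,-0.03,0],[1,0,0,-0.03,0],[1,0,0,-0.035,0],[1,0,0,-0.035,0],[1,0,0,-0.03,0],[1,0,0,0,0.1],[1,0,0,0,0.1],[1,0,0,0,0.096],[1,0,0,0,0],[1,0,0,0,0]]' && python3 - <<'E'
from h import *
goto([.507,.06,.30],[.122,.993])
cv2.imwrite("pics/w6.png",env.grab_frame("wrist")[:,:,::-1])
E
```

```text
clock: 5.23
ee_pos: [0.4429, -0.2748, 0.2992]
tcp_rot: [-0.187, -3.136, -0.0]
contact_force: [-0.2, 0.8, -2.5]
width: 0.024
ee [ 0.4429 -0.2748  0.2992] t 5.23 w 0.024 F [-0.16  0.8  -2.46] j [-0.555  0.13   0.114  1.555  0.    -0.436]
R [[-0.993, 0.119, -0.0], [0.119, 0.993, 0.0], [0.0, 0.0, -1.0]]  spin 0.0031
shift tool axes now [-0.0239  0.3401 -0.0007]  dist 0.3409
```

View pics/w6.png

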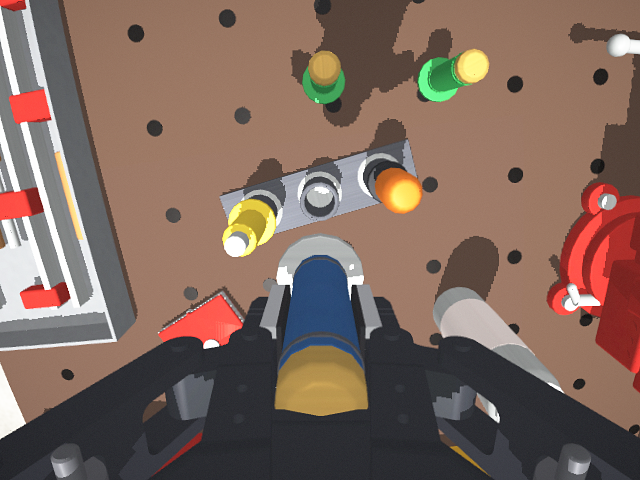

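```bash
python3 -m handwheel '[[1,-0.0016,0.034,0,0],[1,-0.0016,0.034,0,0],[1,-0.0016,0.034,0,0],[1,-0.0016,0.034,0,0],[1,-0.0016,0.034,0,0],[1,-0.0016,0.034,0,0],[1,-0.0016,0.034,0,0],[1,-0.0016,0.034,0,0],[1,-0.0016,0.034,0,0],[1,-0.0016,0.034,0,0],[1,0,0.03,0,0],[1,0,0.03,0,0],[1,0,0,0,0],[1,0,0,0,0]]' && python3 - <<'E'
from h import *
p6=env.camera_params("wrist")
goto([.5075,.122,.29],[.122,.993])
p=env.camera_params("wrist")
cv2.imwrite("pics/w7.png",env.grab_frame("wrist")[:,:,::-1])
cv2.imwrite("pics/s7.png",env.grab_frame("scene")[:,:,::-1])
o=ray(p,(320,240)); print("cam",o)
E
```

```text
clock: 6.45
ee_pos: [0.5073, 0.1215, 0.2988]
tcp_rot: [-0.184, -3.135, 0.001]
contact_force: [-0.1, -0.3, -1.8]
width: 0.0241
ee [0.5073 0.1215 0.2988] t 6.45 w 0.0241 F [-0.08 -0.28 -1.77] j [ 0.235  0.131  0.115  1.555 -0.     0.352]
R [[-0.993, 0.117, -0.001], [0.117, 0.993, -0.0], [0.001, -0.001, -1.0]]  spin 0.0052
shift tool axes now [-0.0001  0.0005  0.0088]  dist 0.0088
cam (array([0.43956374, 0.13015437, 0.44150559]), array([ 0.2716005 , -0.03376677, -0.96181754]))
```

View pics/w7.png

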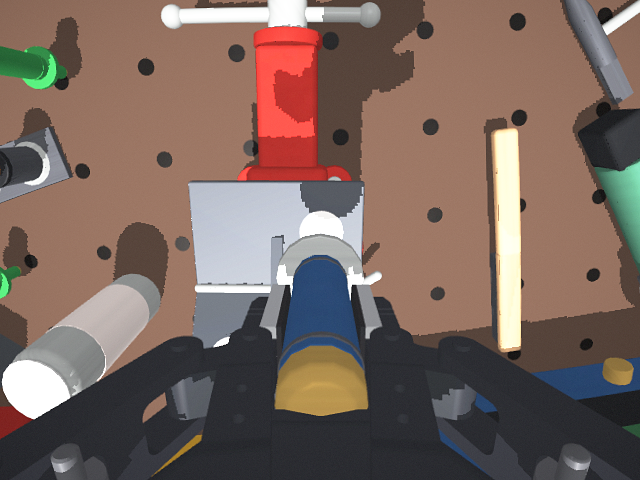

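View pics/s7.png

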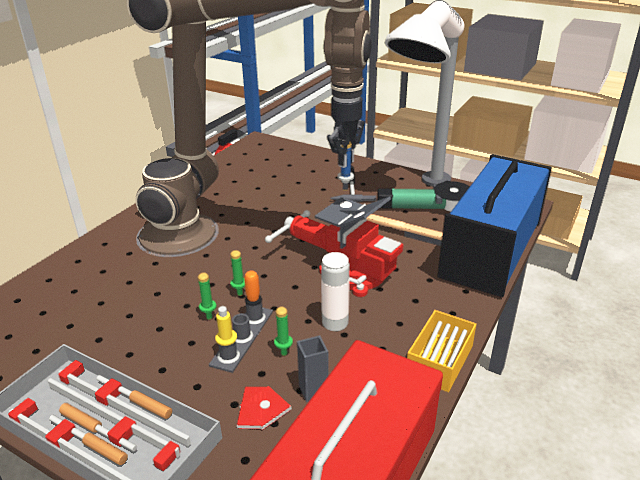

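```bash
python3 - <<'E'
from h import *
p=env.camera_params("wrist")
A=onz(p,(190,182),.18);B=onz(p,(363,181.5),.18);C=onz(p,(195,290),.18)
print(A,B,C,np.linalg.norm(B-A),np.linalg.norm(C-A))
L=np.array([[-.078,-.06],[-.078,.06],[0,-.06]]);W=np.array([A,B,C])[:,:2]
lm,wm=L.mean(0),W.mean(0);H=(L-lm).T@(W-wm);U,_,V=np.linalg.svd(H);R=(U@V).T
t=wm-R@lm;print("yaw",np.arctan2(R[1,0],R[0,0]),"org",t)
F=R@[-.042,.031]+t;S=R@[.05*np.cos(.6109),-.031]+t;print("flat",F,"slope",S)
th=np.linspace(0,2*np.pi,9)
print(proj(p,[[F[0],F[1],.18]]),proj(p,[[F[0]-.015,F[1]+.002,.18],[F[0],F[1]-.015,.18],[F[0],F[1]+.015,.18]]))
img=cv2.imread("pics/w7.png")[:,:,::-1];crop(img,170,160,410,340,3.3,"pics/c7.png")
E
```

```text
[0.46240517 0.03660372 0.18      ] [0.47635815 0.15289724 0.18      ] [0.54043558 0.02375615 0.18      ] 0.11712758050981298 0.07908100893206445
yaw -0.12418765225986825 org [0.5471432 0.0844905]
flat [0.50930659 0.12045424] slope [0.58394446 0.048656  ]
[[320.97441949 234.00494094]] [[321.26003132 212.71211852]
 [299.63568909 236.48467955]
 [342.39001737 231.51774214]]
```

View pics/c7.png

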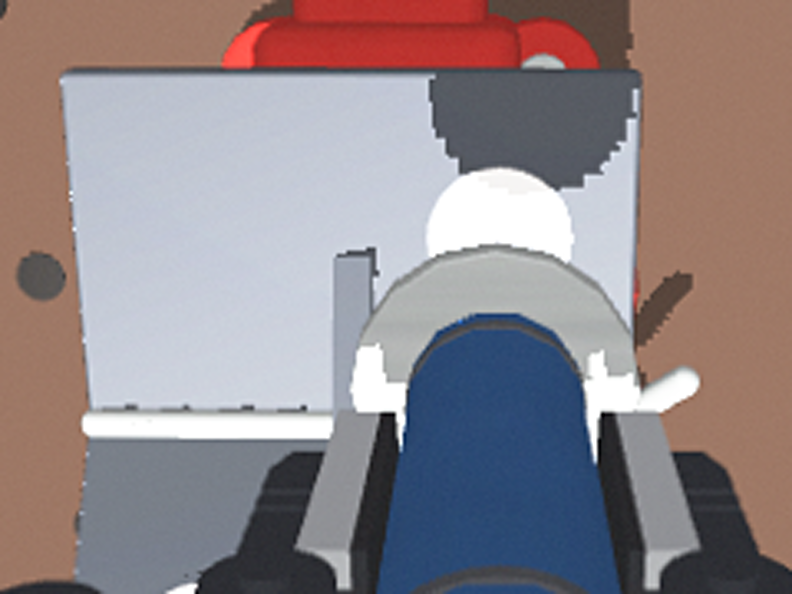

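```bash
python3 - <<'E'
from h import *
p=env.camera_params("wrist")
st=env.read_state();T=st["ee_pos"];z=T[2]-.0362+.006
u=np.array([-.993,.117])
for z2 in (z,z-.006): print(proj(p,[[*(T[:2]+u*.021),z2]]), end=' ')
v=np.array([.117,.993])
X=[]
# collar-edge points (top-edge arc seen): intersect plane z mid, fit
img=cv2.imread("pics/w7.png")
for uv in [(320,234.5)]:
    print(onz(p,uv,z),onz(p,uv,z-.006),T, "axis x if front:", (onz(p,uv,z)[:2]-T[:2])@u, (onz(p,uv,z-.006)[:2]-T[:2])@u)
zc=T[2]-.0362+.098
uv=(321,413); print("cap rear", (onz(p,(321,413),zc)[:2]-T[:2])@u)
E
```

```text
[[319.04455987 236.05594194]] [[319.09955033 232.71914775]] [0.48577261 0.12279297 0.26892168] [0.48737903 0.12258681 0.26292168] [0.50731009 0.11980991 0.29912168] axis x if front: 0.021735734777968096 0.020116445514942977
cap rear 0.0001449791466750899
```

```bash
python3 -m handwheel '[[1,0,0,0.02,0],[1,0,0,0.01,0],[1,0,0,0,0],[1,0,0,0,0],[1,0,0,0,0]]' 90 && python3 - <<'E'
from h import *
goto([.508,.1215,.2522],[.122,.993])
env.grab_frame("wrist"); s=env.read_state(); print(s["ee_pos"],s["contact_force"])
f=env.grab_frame("scene"); crop(f,310,140,390,230,6,"pics/s8.png"); s=env.read_state(); print(s["ee_pos"],s["contact_force"])
E
```

```text
clock: 6.97
ee_pos: [0.5075, 0.1195, 0.2699]
tcp_rot: [0.192, 3.135, 0.0]
contact_force: [-0.8, 0.3, -2.0]
width: 0.0232
ee [0.5075 0.1195 0.2699] t 6.97 w 0.0232 F [-0.81  0.26 -1.96] j [ 0.231  0.122  0.041  1.489 -0.     0.354]
R [[-0.992, 0.122, 0.0], [0.122, 0.992, 0.0], [-0.0, 0.0, -1.0]]  spin -0.0004
shift tool axes now [-0.0002  0.002   0.0177]  dist 0.0178
[0.50771659 0.11970569 0.27011711] [ 0.03995472 -0.15894083 -2.15386697]
[0.50779142 0.119871   0.27017183] [ 0.79659711 -0.29856357 -1.46438629]
```

View pics/s8.png

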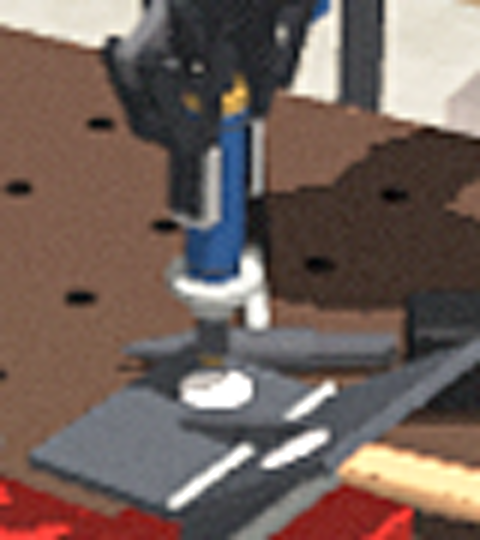

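```bash
python3 -m handwheel '[[1,0,0.0015,0.008,0],[1,0,0,0.006,0],[1,0,0,0,0],[1,0,0,0,0]]' && python3 -m handwheel '[[1,0,0,0.003,0],[1,0,0,0.003,0],[1,0,0,0.002,0],[1,0,0,0,0]]' &&  python3 -m handwheel '[[1,0,0,0.002,0],[1,0,0,0.002,0],[1,0,0,0,0]]' && python3 -c "
from h import *
goto()"
```

```text
clock: 7.4
ee_pos: [0.5073, 0.1216, 0.2546]
tcp_rot: [-0.191, -3.134, 0.001]
contact_force: [-0.3, -0.3, -2.3]
width: 0.0229
clock: 7.73
ee_pos: [0.5079, 0.1217, 0.2477]
tcp_rot: [0.191, 3.135, 0.001]
contact_force: [-0.7, 0.3, 4.6]
width: 0.0234
clock: 7.98
ee_pos: [0.5079, 0.1217, 0.2439]
tcp_rot: [0.191, 3.134, 0.001]
contact_force: [-1.7, -0.4, 6.2]
width: 0.0229
ee [0.5079 0.1217 0.2439] t 7.98 w 0.0229 F [-1.72 -0.42  6.19] j [ 0.235  0.12  -0.019  1.431 -0.     0.357]
R [[-0.993, 0.121, 0.001], [0.121, 0.993, 0.0], [-0.001, 0.0, -1.0]]  spin 0
```

```bash
python3 -m handwheel '[[1,0,0,0.002,0],[1,0,0,0.0015,0],[1,0,0,0,0],[1,0,0,0,0],[1,0,0,0,0]]' && python3 - <<'E'
from h import *
goto()
f=env.grab_frame("scene"); crop(f,310,140,390,230,6,"pics/s9.png")
E
```

```text
clock: 8.4
ee_pos: [0.508, 0.1217, 0.2412]
tcp_rot: [0.191, 3.134, 0.001]
contact_force: [-2.0, -0.2, 9.8]
width: 0.0232
ee [0.508  0.1217 0.2412] t 8.4 w 0.0232 F [-1.96 -0.22  9.77] j [ 0.235  0.119 -0.025  1.424 -0.     0.357]
R [[-0.993, 0.121, 0.002], [0.121, 0.993, 0.0], [-0.002, 0.001, -1.0]]  spin 0
```

View pics/s9.png

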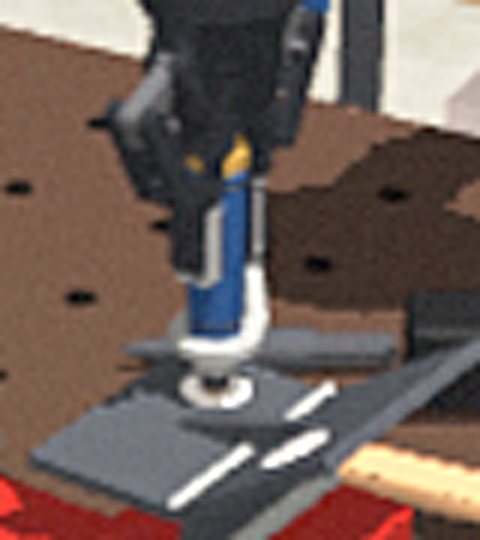

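```bash
python3 -m handwheel '[[1,0,0,-0.002,0],[1,0,0,-0.002,0],[1,0,0,-0.002,0],[1,0,0,-0.002,0],[1,0,0,-0.002,0],[1,0,0,-0.002,0],[1,0,0,-0.004,0],[1,0,0,-0.006,0],[1,0,0,-0.006,0],[1,0,0,-0.006,0],[1,0,0,0,0],[1,0,0,0,0],[1,0,0,0,0]]' && python3 - <<'E'
from h import *
goto([.508,.1215,.2722],[.122,.993])
f=env.grab_frame("scene"); crop(f,310,120,410,230,5,"pics/s10.png")
cv2.imwrite("pics/w10.png",env.grab_frame("wrist")[:,:,::-1])
E
```

```text
clock: 9.53
ee_pos: [0.5077, 0.1216, 0.2736]
tcp_rot: [-0.191, -3.136, 0.0]
contact_force: [0.9, -0.9, -2.1]
width: 0.0234
ee [0.5077 0.1216 0.2736] t 9.53 w 0.0234 F [ 0.95 -0.94 -2.13] j [ 0.235  0.125  0.052  1.498 -0.     0.357]
R [[-0.993, 0.122, -0.0], [0.122, 0.993, -0.0], [0.0, -0.0, -1.0]]  spin 0.0004
shift tool axes now [-0.0003 -0.0001  0.0014]  dist 0.0014
```

View pics/s10.png

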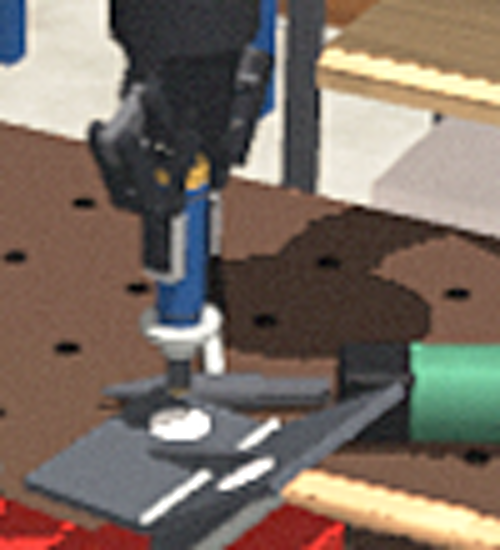

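View pics/w10.png

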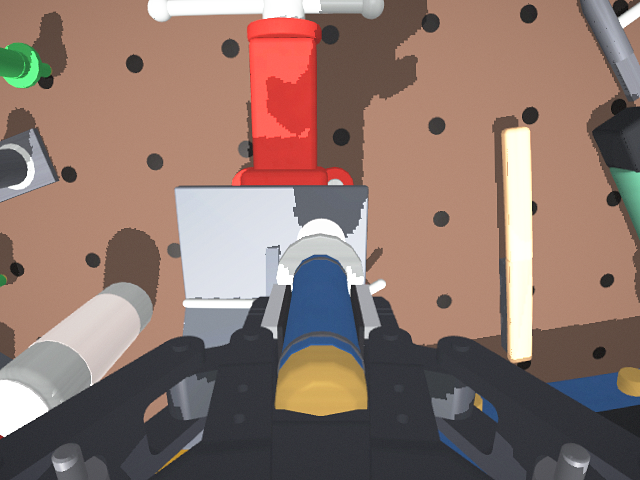

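```bash
python3 -m handwheel '[[1,0,0,-0.02,0],[1,0,0,-0.03,0],[1,-0.005,0,-0.012,0],[1,-0.03,-0.006,0,0],[1,-0.03,-0.006,0,0],[1,-0.03,-0.006,0,0],[1,-0.03,-0.006,0,0],[1,-0.022,-0.007,0,0],[1,0,0,0,0],[1,0,0,0,0],[1,0,0,0,0]]' && python3 - <<'E'
from h import *
O=np.array([.5459,.0856]);e=np.array([.9924,-.1227]);n=np.array([.1227,.9924])
g=O+.105*e
goto([*g,.28],n)
cv2.imwrite("pics/w11.png",env.grab_frame("wrist")[:,:,::-1])
E
```

```text
clock: 10.55
ee_pos: [0.6494, 0.0731, 0.3354]
tcp_rot: [-0.191, -3.135, -0.0]
contact_force: [0.0, -0.3, -2.4]
width: 0.023
ee [0.6494 0.0731 0.3354] t 10.55 w 0.023 F [ 0.03 -0.26 -2.41] j [0.112 0.431 0.596 1.737 0.    0.234]
R [[-0.993, 0.122, -0.001], [0.122, 0.993, 0.0], [0.001, -0.0, -1.0]]  spin 0.0011
shift tool axes now [-0.0008 -0.0003  0.0554]  dist 0.0554
```

View pics/w11.png

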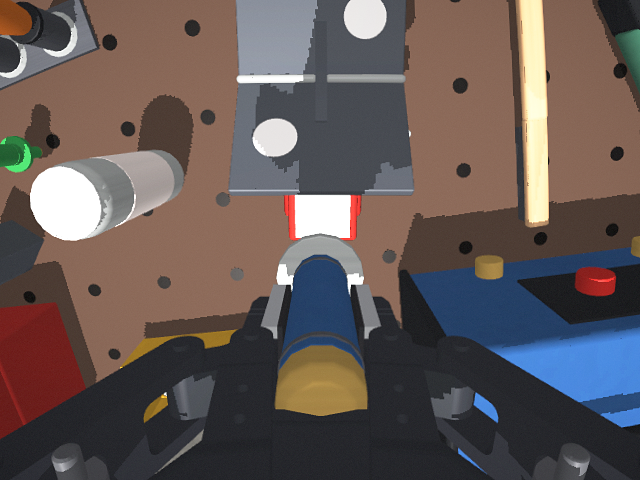

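The wrist view shows both spots clear of the arm: flat at (365,17), slope at (275,137). The slope's top edge runs from (230,190) to (413,190).

```bash
python3 - <<'E'
from h import *
p=env.camera_params("wrist");img=cv2.imread("pics/w11.png")
w=img.min(2)
def cen(x0,y0,x1,y1,th=170):
    m=(w[y0:y1,x0:x1]>th);ys,xs=np.nonzero(m);return xs.mean()+x0,ys.mean()+y0,m.sum()
a=cen(340,0,390,42);b=cen(250,112,300,162);print(a,b)
F=onz(p,a[:2],.18);S=onz(p,b[:2],.2087);print(F,S,np.linalg.norm((S-F)[:2]))
d=S-F;yaw=np.arctan2(d[1],d[0])-np.arctan2(-.062,.042+.05*np.cos(np.radians(35)));print(yaw)
A=onz(p,(230,190),.2316);B=onz(p,(413,190),.2316);print(A,B,np.linalg.norm(A-B))
print("edge mid",(A+B)/2)
E
```

```text
(np.float64(364.6621135873472), np.float64(17.63838964773544), np.int64(1391)) (np.float64(274.5071482317532), np.float64(137.21218961625283), np.int64(1329))
[0.50800257 0.12240402 0.18      ] [0.58228956 0.05074219 0.2087    ] 0.10321809414276796
-0.1255976758513978
[0.61120179 0.02013496 0.2316    ] [0.62532975 0.13653603 0.2316    ] 0.1172553134369273
edge mid [0.61826577 0.0783355  0.2316    ]
```

```bash
python3 -m handwheel '[[1,0,0,0.02,0],[1,0,0,0.02,0],[1,0,0,0.015,0],[1,0,0,0,0],[1,0,0,0,0]]' 20 && python3 -m handwheel '[[1,0.006,0,0,0],[1,0.006,0,0,0],[1,0.004,0,0,0],[1,0.004,0,0,0],[1,0.004,0,0,0],[1,0.004,0,0,0],[1,0.004,0,0,0],[1,0,0,0,0]]' && python3 - <<'E'
from h import *
goto()
f=env.grab_frame("scene"); crop(f,320,120,430,230,5,"pics/s12.png")
cv2.imwrite("pics/w12.png",env.grab_frame("wrist")[:,:,::-1])
E
```

```text
clock: 11.02
ee_pos: [0.6485, 0.0734, 0.2814]
tcp_rot: [-0.19, -3.135, 0.0]
contact_force: [0.3, 0.1, -1.9]
width: 0.0229
clock: 11.68
ee_pos: [0.6208, 0.0766, 0.2823]
tcp_rot: [0.191, 3.128, -0.0]
contact_force: [9.4, -1.5, -1.3]
width: 0.0233
ee [0.6208 0.0766 0.2823] t 11.68 w 0.0233 F [ 9.38 -1.53 -1.31] j [ 0.124  0.327  0.326  1.562 -0.002  0.246]
R [[-0.993, 0.122, 0.008], [0.122, 0.993, -0.001], [-0.008, 0.0, -1.0]]  spin 0
```

View pics/s12.png

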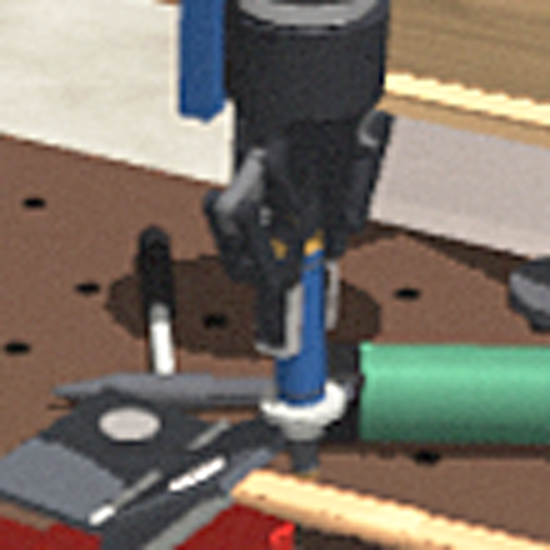

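View pics/w12.png

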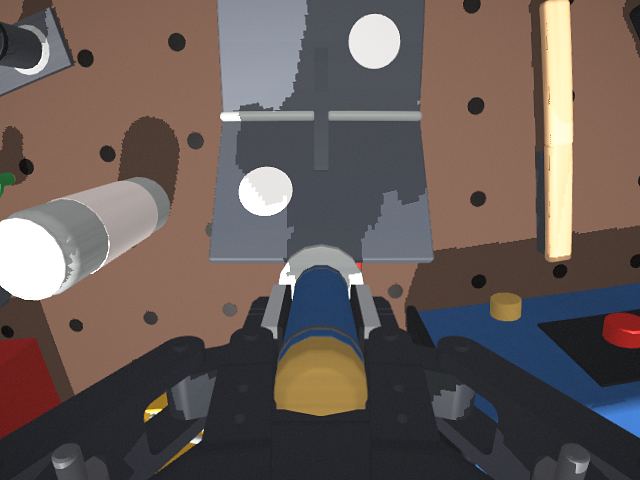

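```bash
python3 -m handwheel '[[1,0.003,0,0,0],[1,0.003,0,0,0],[1,0.003,0,0,0],[1,0.003,0,0,0],[1,0,0,0,0]]' 20 && python3 - <<'E'
from h import *
goto()
f=env.grab_frame("scene"); crop(f,320,120,430,230,5,"pics/s13.png")
cv2.imwrite("pics/w13.png",env.grab_frame("wrist")[:,:,::-1])
E
```

```text
clock: 12.2
ee_pos: [0.6082, 0.0781, 0.2821]
tcp_rot: [0.191, 3.129, -0.0]
contact_force: [7.3, -0.7, -0.9]
width: 0.0232
ee [0.6082 0.0781 0.2821] t 12.2 w 0.0232 F [ 7.33 -0.71 -0.9 ] j [ 1.280e-01  3.030e-01  2.920e-01  1.554e+00 -1.000e-03  2.500e-01]
R [[-0.993, 0.122, 0.006], [0.122, 0.993, -0.0], [-0.006, 0.0, -1.0]]  spin 0
```

View pics/s13.png

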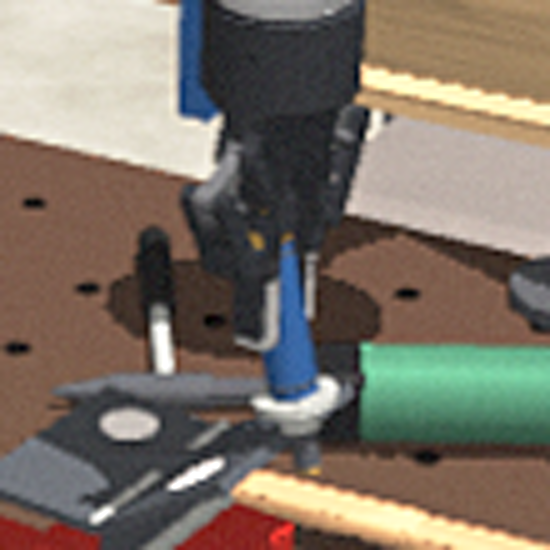

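View pics/w13.png

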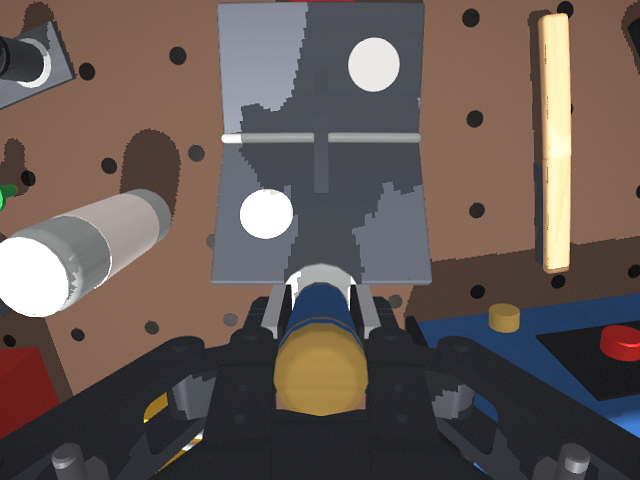

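```bash
python3 -m handwheel '[[1,0.003,0,0,0],[1,0.003,0,0,0],[1,0.003,0,0,0],[1,0.003,0,0,0],[1,0.003,0,0,0],[1,0.003,0,0,0],[1,0.003,0,0,0],[1,0.003,0,0,0],[1,0,0,0,0]]' 20 && python3 - <<'E'
from h import *
goto()
f=env.grab_frame("scene"); crop(f,310,120,420,230,5,"pics/s14.png")
cv2.imwrite("pics/w14.png",env.grab_frame("wrist")[:,:,::-1])
E
```

```text
clock: 13.05
ee_pos: [0.5843, 0.081, 0.2826]
tcp_rot: [0.191, 3.129, -0.0]
contact_force: [7.8, -1.1, 1.3]
width: 0.0233
ee [0.5843 0.081  0.2826] t 13.05 w 0.0233 F [ 7.81 -1.09  1.26] j [ 0.138  0.254  0.23   1.539 -0.002  0.261]
R [[-0.993, 0.122, 0.007], [0.122, 0.993, -0.001], [-0.007, 0.0, -1.0]]  spin 0
```

View pics/s14.png

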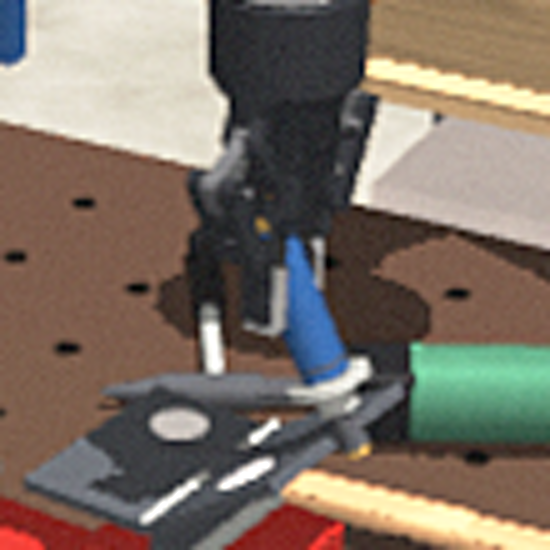

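View pics/w14.png

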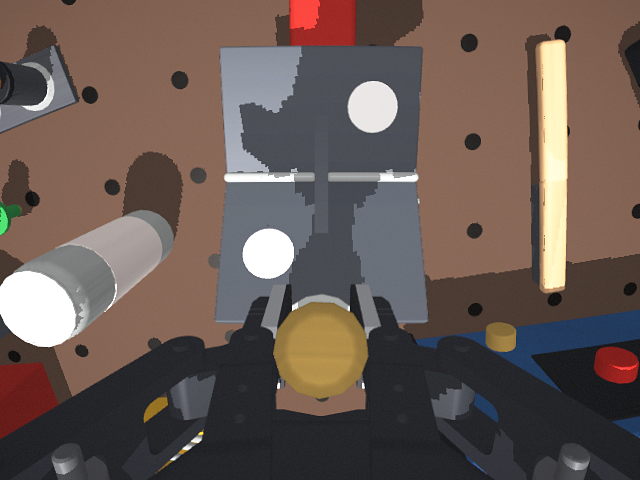

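```bash
cat >> h.py <<'E'
def tilt(p,st,uv,dz=.043,mark=None):
    R=Ro.from_rotvec(st["tcp_rot"]).as_matrix();T=st["ee_pos"]
    best=[]
    for th in np.radians(np.arange(-20,61,.25)):
        c=T+R@np.array([dz*np.sin(th),0,-.019-dz*np.cos(th)])
        best.append((np.linalg.norm(proj(p,[c])[0]-uv),np.degrees(th),proj(p,[c])[0]))
    return min(best,key=lambda b:b[0])
E
python3 - <<'E'
from h import *
p=env.camera_params("wrist");st=env.read_state()
print(tilt(p,st,(321,349)))
T=p["camera_from_world"];R=Ro.from_rotvec(st["tcp_rot"]).as_matrix()
cr=T[:3,:3]@R; print("tool axes in cam",cr.round(3).tolist()); print("TCP in cam",(T[:3,:3]@st["ee_pos"]+T[:3,3]).round(4))
# rear rim
for th in (20,24,26,28,30,32,35):
    a=np.radians(th); ax=np.array([np.sin(a),0,-np.cos(a)]);pe=np.array([np.cos(a),0,np.sin(a)]);G=np.array([0,0,-.019])
    print(th,[proj(p,[st["ee_pos"]+R@(G+.043*ax+s*.0125*pe)])[0].round(0).tolist() for s in(-1,1)],[proj(p,[st["ee_pos"]+R@(G-.055*ax+s*.021*pe)])[0].round(0).tolist() for s in(1,)])
E
```

```text
(np.float64(3.0995421679171846), np.float64(22.75), array([317.9080137 , 349.21629239]))
tool axes in cam [[0.001, 1.0, 0.0], [-0.963, 0.001, -0.268], [-0.268, -0.0, 0.963]]
TCP in cam [-0.0006  0.0277  0.1558]
20 [[318.0, 409.0], [318.0, 306.0]] [[319.0, 270.0]]
24 [[318.0, 398.0], [318.0, 294.0]] [[319.0, 277.0]]
26 [[318.0, 392.0], [318.0, 288.0]] [[319.0, 281.0]]
28 [[318.0, 386.0], [318.0, 282.0]] [[319.0, 285.0]]
30 [[318.0, 379.0], [318.0, 277.0]] [[319.0, 289.0]]
32 [[318.0, 373.0], [318.0, 271.0]] [[319.0, 293.0]]
35 [[318.0, 363.0], [318.0, 263.0]] [[319.0, 299.0]]
```

```bash
python3 - <<'E'
from h import *
p=env.camera_params("wrist");st=env.read_state()
R=Ro.from_rotvec(st["tcp_rot"]).as_matrix()
G=np.array([0,0,-.019])
def P(v): return proj(p,[st["ee_pos"]+R@v])[0].round(0).tolist()
a=0;ax=np.array([0,0,-1.]);pe=np.array([1.,0,0])
for z,r in((.098,.0125),(.098,.0115),(.085,.0125),(.085,.0125),(.006,.021),(0,.021)):
    print(z,r,[P(G+(z-.055)*ax+s*r*pe) for s in(-1,0,1)], P(G+(z-.055)*ax+np.array([0,r,0])))
img=cv2.imread("pics/w14.png")[:,:,::-1];crop(img,240,260,400,430,3.5,"pics/c14.png")
img=cv2.imread("pics/w11.png")[:,:,::-1];crop(img,240,220,400,430,2.8,"pics/c11.png")
E
```

```text
0.098 0.0125 [[318.0, 453.0], [318.0, 414.0], [318.0, 372.0]] [368.0, 414.0]
0.098 0.0115 [[318.0, 450.0], [318.0, 414.0], [318.0, 375.0]] [364.0, 414.0]
0.085 0.0125 [[318.0, 418.0], [318.0, 382.0], [318.0, 343.0]] [363.0, 382.0]
0.085 0.0125 [[318.0, 418.0], [318.0, 382.0], [318.0, 343.0]] [363.0, 382.0]
0.006 0.021 [[319.0, 319.0], [319.0, 279.0], [319.0, 236.0]] [363.0, 279.0]
0 0.021 [[319.0, 313.0], [319.0, 274.0], [319.0, 233.0]] [362.0, 274.0]
```

View pics/c14.png

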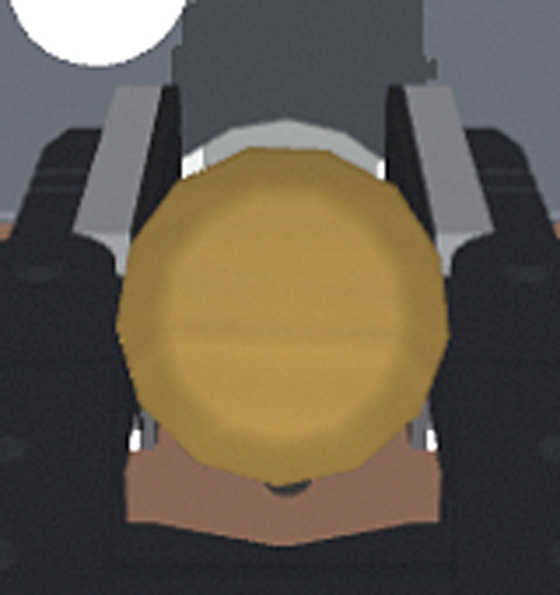

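View pics/c11.png

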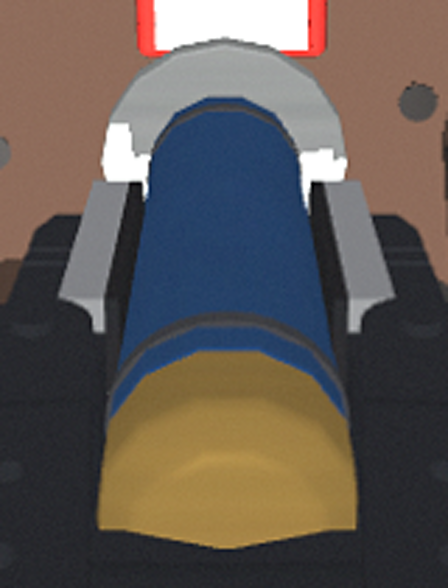

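```bash
cat >> h.py <<'E'
def stampcircles(T,R,th,dx,s,dy=0):
    """th rad tilt toward tool +x, dx lateral offset (perp to axis), s axial slip toward top"""
    ax=np.array([np.sin(th),0,-np.cos(th)]);pe=np.array([np.cos(th),0,np.sin(th)]);yy=np.array([0,1.,0])
    G=np.array([0,dy,-.019]); out={}
    a=np.linspace(0,2*np.pi,60)
    for z,r in((-.036,.006),(-.012,.010),(0,.021),(.006,.021),(.085,.0125),(.095,.0125),(.098,.009)):
        c=G+dx*pe+(z-.055+s)*ax
        out[z]=np.array([T+R@(c+r*np.cos(t)*pe+r*np.sin(t)*yy) for t in a])
    return out
def overlay(img,p,T,R,th,dx,s,dy=0):
    im=img[:,:,::-1].copy()
    for z,P in stampcircles(T,R,th,dx,s,dy).items():
        cv2.polylines(im,[np.round(proj(p,P)*8).astype(int)],True,(0,0,255) if z<.05 else (255,255,0),1,cv2.LINE_AA,3)
    return im[:,:,::-1]
E
cat > fit.py <<'E'
from h import *
from scipy.optimize import least_squares
def fit(capc,colrow,die=None,colc=None,prior=None,st=None,pw=None,ps=None):
    pw=pw or env.camera_params("wrist");ps=ps or env.camera_params("scene");st=st or env.read_state()
    T=st["ee_pos"];R=Ro.from_rotvec(st["tcp_rot"]).as_matrix()
    def res(v):
        th,dx,s=v[0],v[1]/100,v[2]/100
        C=stampcircles(T,R,th,dx,s); r=[]
        c=proj(pw,C[.098].mean(0))[0]; r+=[(c[1]-capc)/2]
        q=min(proj(pw,C[.006])[:,1].min(),proj(pw,C[0])[:,1].min()); r+=[(q-colrow)/2]
        if die is not None: r+=list((proj(ps,C[-.036].mean(0))[0]-die)/1.)
        if colc is not None: r+=list((proj(ps,C[.006].mean(0))[0]-colc)/1.)
        if prior is not None: r+=[(np.degrees(th)-prior)/2.]
        r+=[v[1]/1.,v[2]/1.]
        return np.array(r)
    o=least_squares(res,[.5,0,0]);print("theta",np.degrees(o.x[0]).round(2),"dx mm",o.x[1]*10,"s mm",o.x[2]*10,"res",o.fun.round(2));return o.x[0],o.x[1]/100,o.x[2]/100,T,R,pw,ps
E
python3 - <<'E'
from fit import *
th,dx,s,T,R,pw,ps=fit(350,294.3,(381.6,210.4),(376,196.4),32)
w=cv2.imread("pics/w14.png")[:,:,::-1];sc=None
im=overlay(w,pw,T,R,th,dx,s)
a=cv2.resize(im[240:440,220:420],(400,400))
f=env.grab_frame("scene")
b=cv2.resize(overlay(f,ps,T,R,th,dx,s)[140:230,330:420],(400,400))
cv2.imwrite("pics/o14.png",np.hstack([a,b])[:,:,::-1])
E
```

```text
theta 28.63 dx mm -4.771500234972508 s mm -3.1758363207032314 res [-0.27  0.68  0.12  0.68 -0.8  -0.7  -1.69 -0.48 -0.32]
```

View pics/o14.png

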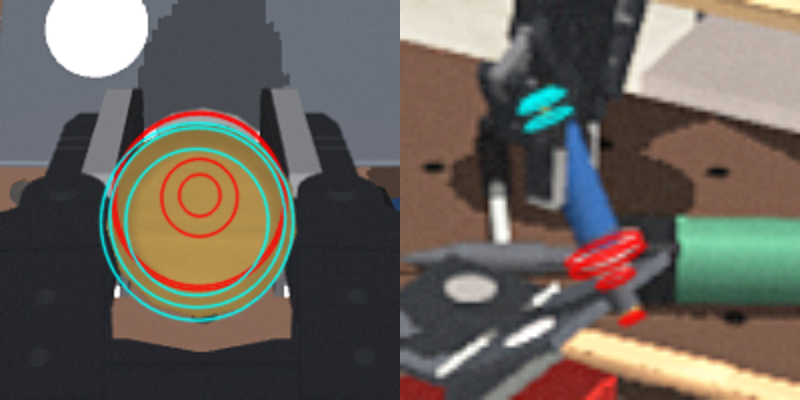

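```bash
python3 -m handwheel '[[1,0.003,0,0,0],[1,0.003,0,0,0],[1,0,0,0,0],[1,0,0,0,0]]' 20 && python3 -m handwheel '[[1,-0.006,0,0,0],[1,-0.005,0,-0.005,0],[1,-0.005,0,-0.01,0],[1,0,0,-0.03,0],[1,0,0,-0.03,0],[1,0,0,0,0],[1,0,0,0,0],[1,0,0,0,0]]' 60 && python3 - <<'E'
from h import *
goto()
f=env.grab_frame("wrist");cv2.imwrite("pics/w15.png",f[:,:,::-1])
g=env.grab_frame("scene");cv2.imwrite("pics/s15.png",g[:,:,::-1])
a=cv2.resize(f[240:440,220:420],(400,400),interpolation=2);b=cv2.resize(g[105:205,320:420],(400,400),interpolation=2)
cv2.imwrite("pics/c15.png",np.hstack([a,b])[:,:,::-1])
E
```

```text
clock: 13.53
ee_pos: [0.579, 0.0816, 0.2828]
tcp_rot: [0.191, 3.128, -0.0]
contact_force: [8.0, -2.3, -0.3]
width: 0.0233
clock: 14.2
ee_pos: [0.5922, 0.0801, 0.355]
tcp_rot: [-0.191, -3.135, 0.0]
contact_force: [0.4, 0.2, -2.4]
width: 0.0231
ee [0.5922 0.0801 0.355 ] t 14.2 w 0.0231 F [ 0.36  0.17 -2.45] j [0.134 0.316 0.474 1.731 0.    0.256]
R [[-0.993, 0.121, -0.001], [0.121, 0.993, 0.0], [0.001, -0.0, -1.0]]  spin 0
```

View pics/c15.png

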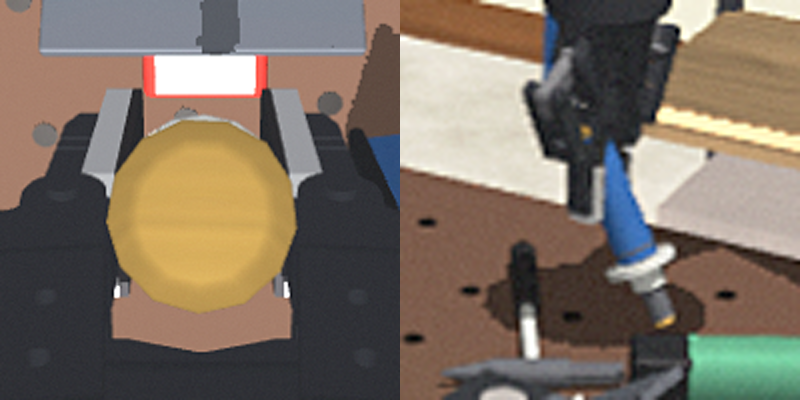

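```bash
python3 - <<'E'
from h import *
g=cv2.imread("pics/s15.png")[:,:,::-1];crop(g,350,130,410,195,9,"pics/c15b.png")
E
```

```text
(no output)
```

View pics/c15b.png

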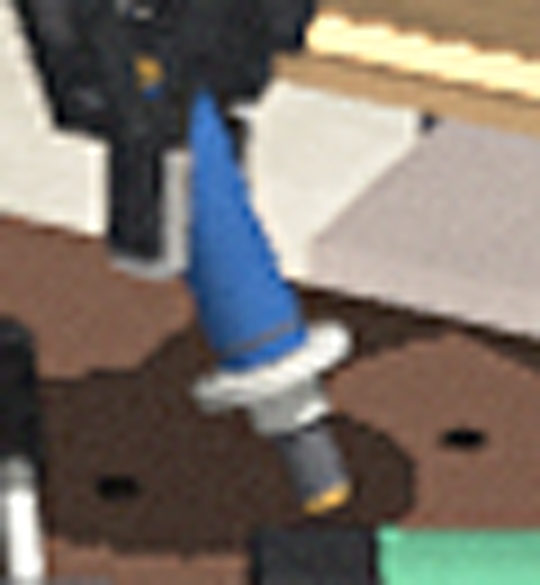

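```bash
python3 - <<'E'
from fit import *
for pr in (None,33):
    th,dx,s,T,R,pw,ps=fit(348,298,(386.4,185.6),(380.4,170.4),pr)
w=cv2.imread("pics/w15.png")[:,:,::-1];f=cv2.imread("pics/s15.png")[:,:,::-1]
a=cv2.resize(overlay(w,pw,T,R,th,dx,s)[240:440,220:420],(400,400))
for k in range(3):
    t2=th+np.radians((-4,0,4)[k]); b=cv2.resize(overlay(cv2.resize(f,None,fx=1,fy=1),ps,T,R,t2,dx,s)[130:195,350:415],(400,400)); 
    a=b if k==0 else np.hstack([a,b])
cv2.imwrite("pics/o15.png",cv2.resize(a,(800,267))[:,:,::-1])
E
```

```text
theta 29.84 dx mm -5.245030350735117 s mm -3.087532759339867 res [-0.03  0.44 -0.21  0.57 -1.05 -0.22 -0.52 -0.31]
theta 30.11 dx mm -5.3271064152695455 s mm -2.9498992067119625 res [-0.24  0.76 -0.07  0.46 -0.97 -0.32 -1.45 -0.53 -0.29]
```

View pics/o15.png

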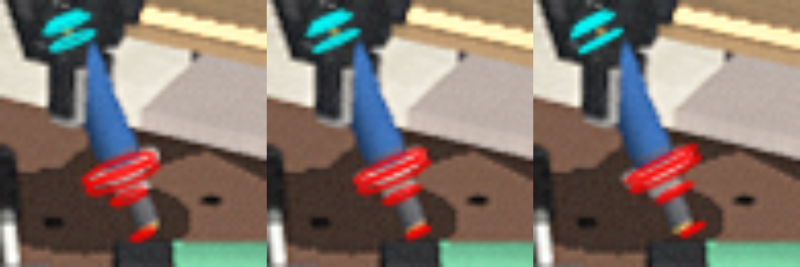

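```bash
python3 -m handwheel '[[1,0,0,0.03,0],[1,0,0,0.03,0],[1,0,0,0.015,0],[1,0.005,0,0,0],[1,0.005,0,0,0],[1,0.003,0,0,0],[1,0.003,0,0,0],[1,0.003,0,0,0],[1,0.0035,0,0,0],[1,0,0,0,0],[1,0,0,0,0]]' 20 && python3 -m handwheel '[[1,-0.0065,0,0,0],[1,-0.006,0,0,0],[1,-0.005,0,-0.005,0],[1,-0.005,0,-0.01,0],[1,0,0,-0.03,0],[1,0,0,-0.03,0],[1,0,0,0,0],[1,0,0,0,0],[1,0,0,0,0]]' 60 && python3 - <<'E'
from h import *
goto()
f=env.grab_frame("wrist");cv2.imwrite("pics/w16.png",f[:,:,::-1])
g=env.grab_frame("scene");cv2.imwrite("pics/s16.png",g[:,:,::-1])
a=cv2.resize(f[240:440,220:420],(400,400),interpolation=2);b=cv2.resize(g[130:195,350:415],(400,400),interpolation=2)
cv2.imwrite("pics/c16.png",np.hstack([a,b])[:,:,::-1])
E
```

```text
clock: 15.22
ee_pos: [0.5718, 0.0826, 0.2833]
tcp_rot: [0.191, 3.129, 0.0]
contact_force: [6.4, -1.0, 2.4]
width: 0.0233
clock: 15.97
ee_pos: [0.5923, 0.0801, 0.3547]
tcp_rot: [-0.191, -3.134, 0.0]
contact_force: [-0.0, -0.6, -2.3]
width: 0.0229
ee [0.5923 0.0801 0.3547] t 15.97 w 0.0229 F [-0.02 -0.65 -2.34] j [0.134 0.316 0.475 1.731 0.    0.256]
R [[-0.993, 0.121, -0.002], [0.121, 0.993, -0.0], [0.002, -0.0, -1.0]]  spin 0
```

View pics/c16.png

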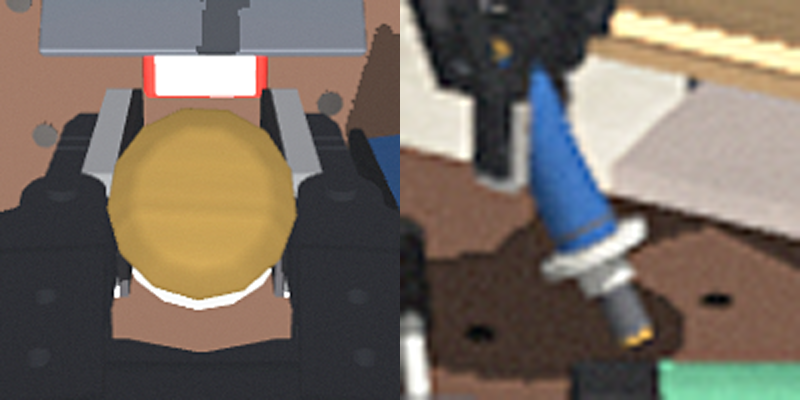

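```bash
sed -i 's/    def res(v):/    rear=colrow<0; colrow=abs(colrow)\n    def res(v):/; s/        q=min(proj.*$/        qq=np.r_[proj(pw,C[.006])[:,1],proj(pw,C[0])[:,1]]; q=qq.max() if rear else qq.min(); r+=[(q-colrow)\/2]/' fit.py
python3 - <<'E'
from fit import *
th,dx,s,T,R,pw,ps=fit(342,-395,(388.3,184.9),(381.7,170.1))
fit(342,-395,(388.8,184.9))
fit(342,-395)
fit(348,-395,(388.3,184.9))
w=cv2.imread("pics/w16.png")[:,:,::-1];f=cv2.imread("pics/s16.png")[:,:,::-1]
a=cv2.resize(overlay(w,pw,T,R,th,dx,s)[240:440,220:420],(400,400))
b=cv2.resize(overlay(f,ps,T,R,th,dx,s)[130:195,350:415],(400,400))
cv2.imwrite("pics/o16.png",np.hstack([a,b])[:,:,::-1])
E
```

```text
theta 32.93 dx mm -5.8823750105814385 s mm -3.5314719348503694 res [-0.05  0.5  -0.25  0.88 -1.2  -0.13 -0.59 -0.35]
theta 32.84 dx mm -5.829585634587686 s mm -2.549367939720408 res [-0.09  0.44 -0.99  0.53 -0.58 -0.25]
theta 32.36 dx mm -5.6107292800969875 s mm 0.15649755196896933 res [-0.01 -0.02 -0.56  0.02]
theta 31.86 dx mm -6.61628122565917 s mm -1.9752778168047183 res [-0.08  0.35 -0.82  0.43 -0.66 -0.2 ]
```

View pics/o16.png

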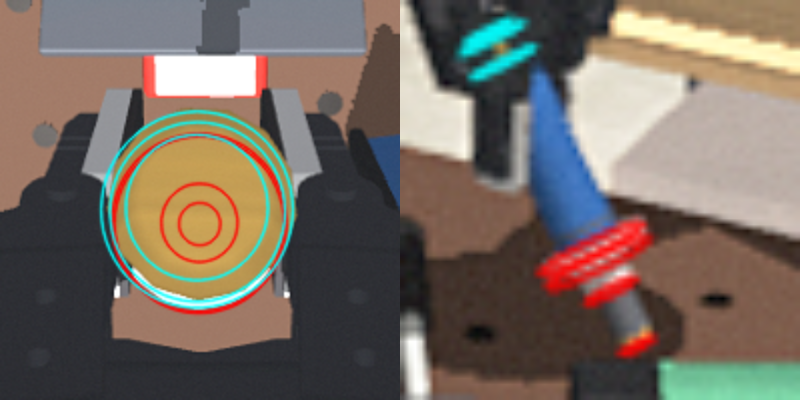

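```bash
python3 -m handwheel '[[1,0.02,-0.007,0,0],[1,0.025,-0.008,0.012,0],[1,0.025,-0.008,0.025,0],[1,0.0147,-0.008,0.02,0],[1,0,0,0,0],[1,0,0,0,0],[1,0,0,0,0]]' 90 && python3 - <<'E'
from fit import *
goto()
f=env.grab_frame("wrist");cv2.imwrite("pics/w17.png",f[:,:,::-1])
g=env.grab_frame("scene");cv2.imwrite("pics/s17.png",g[:,:,::-1])
st=env.read_state();T=st["ee_pos"];R=Ro.from_rotvec(st["tcp_rot"]).as_matrix();ps=env.camera_params("scene");pw=env.camera_params("wrist")
b=cv2.resize(g[140:230,310:400],(400,400),interpolation=2);b2=cv2.resize(overlay(g,ps,T,R,np.radians(33),-.0058,-.0025)[140:230,310:400],(400,400))
cv2.imwrite("pics/c17.png",np.hstack([b,b2])[:,:,::-1])
C=stampcircles(T,R,np.radians(33),-.0058,-.0025)
die=C[-.036].mean(0);S=np.array([.5825,.0503,.2087]);e=np.array([.9924,-.1227,0]);n=np.array([.1227,.9924,0]);a=np.radians(35);N=-np.sin(a)*e+np.cos(a)*np.array([0,0,1]);u=np.cos(a)*e+np.sin(a)*np.array([0,0,1])
d=die-S;print("die up-slope",d@u,"lateral",d@n,"height",d@N)
E
```

```text
clock: 16.65
ee_pos: [0.5047, 0.0596, 0.299]
tcp_rot: [0.191, 3.135, 0.0]
contact_force: [-0.0, 0.9, -0.8]
width: 0.0232
ee [0.5047 0.0596 0.299 ] t 16.65 w 0.0232 F [-0.03  0.9  -0.8 ] j [0.118 0.104 0.084 1.55  0.    0.239]
R [[-0.993, 0.122, 0.0], [0.122, 0.993, 0.0], [-0.0, 0.0, -1.0]]  spin 0
die up-slope 0.002313720801741132 lateral 0.0001401823259075636 height 0.04086951971636821
```

View pics/c17.png

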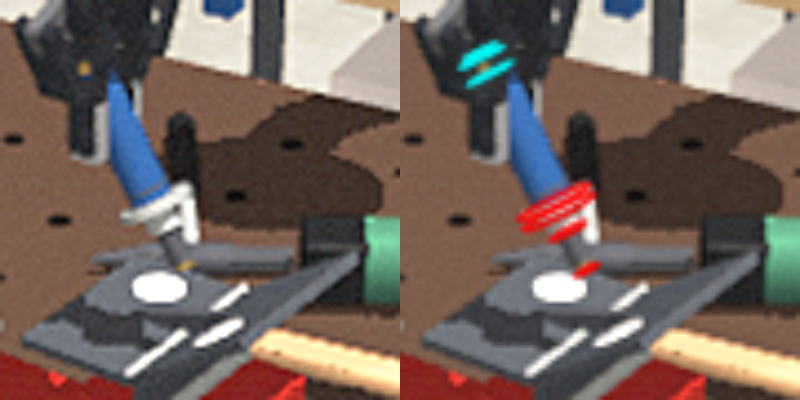

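View pics/w17.png

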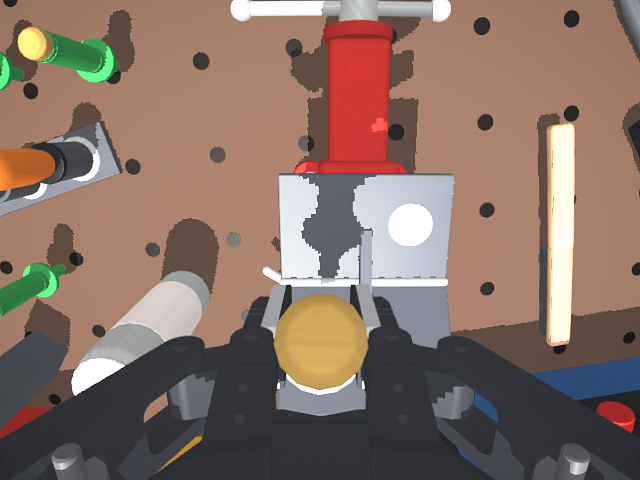

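```bash
python3 -m handwheel '[[1,0.0068,0,0.0086,0],[1,0.005,0,0.007,0],[1,0.005,0,0.007,0],[1,0,0,0,0],[1,0,0,0,0],[1,0,0,0,0]]' 90 && cat > chk.py <<'E'
from fit import *
import sys
th=np.radians(33);goto()
k=sys.argv[1]
f=env.grab_frame("wrist");cv2.imwrite(f"pics/w{k}.png",f[:,:,::-1])
g=env.grab_frame("scene");cv2.imwrite(f"pics/s{k}.png",g[:,:,::-1])
st=env.read_state();T=st["ee_pos"];R=Ro.from_rotvec(st["tcp_rot"]).as_matrix();ps=env.camera_params("scene")
b=cv2.resize(g[155:220,320:385],(400,400),interpolation=2);b2=cv2.resize(overlay(g,ps,T,R,th,-.0058,-.0025)[155:220,320:385],(400,400))
cv2.imwrite(f"pics/c{k}.png",np.hstack([b,b2])[:,:,::-1])
C=stampcircles(T,R,th,-.0058,-.0025)
die=C[-.036].mean(0);S=np.array([.5825,.0503,.2087]);e=np.array([.9924,-.1227,0]);n=np.array([.1227,.9924,0]);a=np.radians(35);N=-np.sin(a)*e+np.cos(a)*np.array([0,0,1]);u=np.cos(a)*e+np.sin(a)*np.array([0,0,1])
d=die-S;print("die up-slope",d@u,"lateral",d@n,"height",d@N,"F along N",st["contact_force"]@N,"u",st["contact_force"]@u)
E
python3 chk.py 18
```

```text
clock: 17.25
ee_pos: [0.4888, 0.0618, 0.277]
tcp_rot: [0.191, 3.134, 0.0]
contact_force: [0.2, -0.4, -2.1]
width: 0.0232
ee [0.4888 0.0618 0.277 ] t 17.25 w 0.0232 F [ 0.24 -0.4  -2.13] j [ 0.126  0.068 -0.004  1.497 -0.     0.247]
R [[-0.993, 0.121, 0.001], [0.121, 0.993, 0.0], [-0.001, 0.0, -1.0]]  spin 0
die up-slope -0.024971308416880052 lateral -0.0001426361495274922 height 0.031998569456172764 F along N -1.1646880668036568 u -1.4142004079761912
```

View pics/c18.png

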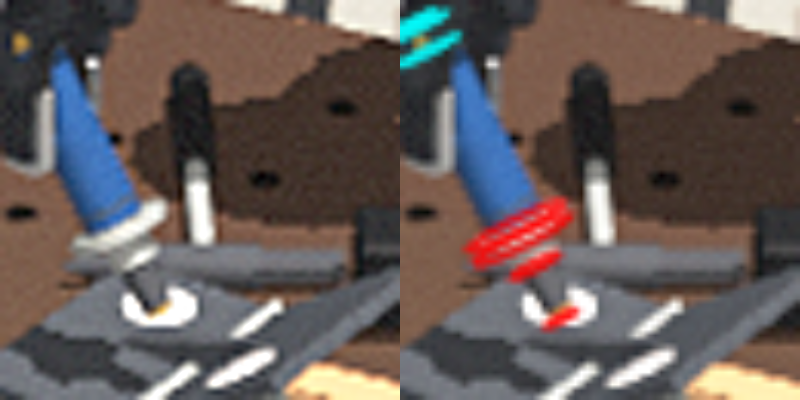

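View pics/w18.png

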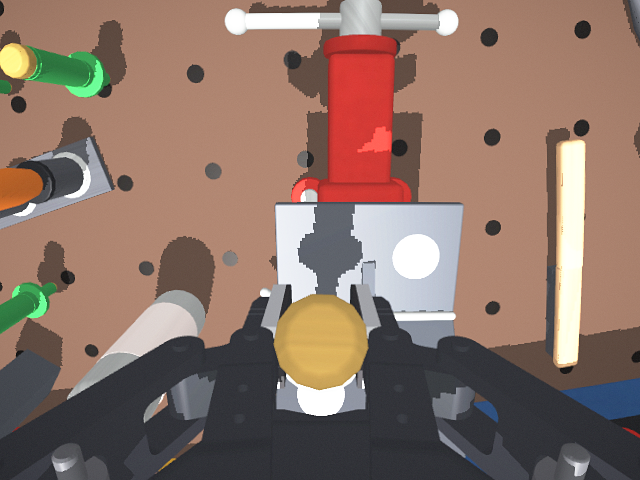

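```bash
python3 -m handwheel '[[1,-0.01,0,0,0],[1,-0.0105,0,0,0],[1,-0.0103,0,0,0],[1,0,0,0,0],[1,0,0,0,0],[1,0,0,0,0]]' 90 && python3 chk.py 19
```

```text
clock: 17.85
ee_pos: [0.5185, 0.0578, 0.2759]
tcp_rot: [-0.192, -3.135, 0.0]
contact_force: [-0.1, 0.5, -2.1]
width: 0.0232
ee [0.5185 0.0578 0.2759] t 17.85 w 0.0232 F [-0.11  0.54 -2.05] j [0.111 0.125 0.057 1.504 0.    0.233]
R [[-0.993, 0.122, -0.001], [0.122, 0.993, 0.0], [0.001, -0.0, -1.0]]  spin 0
die up-slope -0.0010705211311605265 lateral -0.00037572304581010257 height 0.014347395850404806 F along N -1.9584135983187627 u -0.4237332948440589
```

View pics/c19.png

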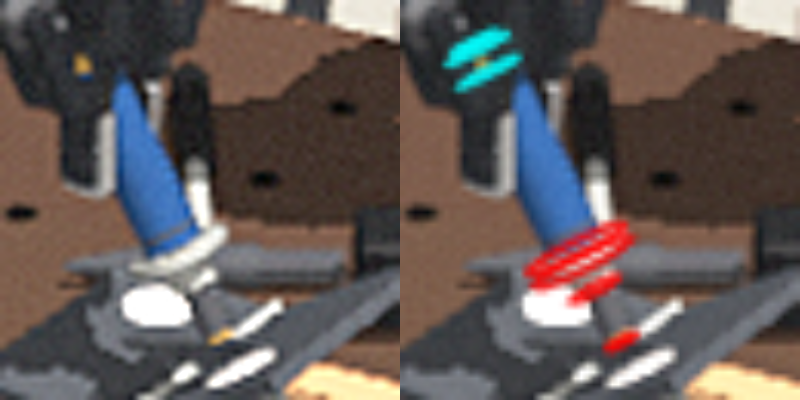

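View pics/w19.png

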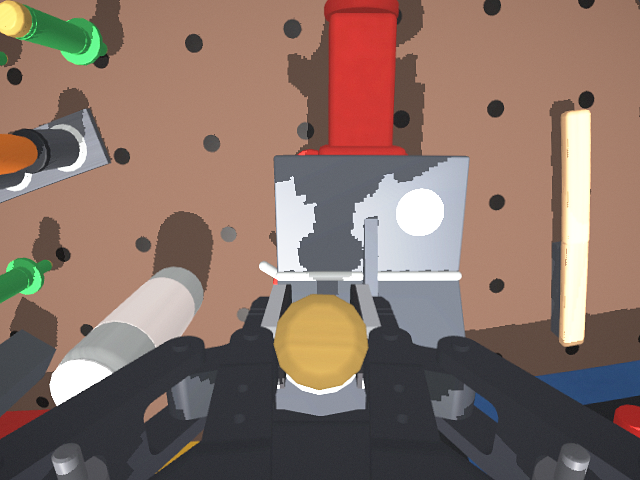

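```bash
python3 - <<'E'
from h import *
ps=env.camera_params("scene")
S=np.array([.5825,.0503,.2087]);F=np.array([.508,.122,.18])
for X in (S,F): print(X,proj(ps,[X])[0],(proj(ps,[X])[0]-[320,155])*6.154)
g=cv2.imread("pics/s15.png");w=g.min(2)
m=w[205:225,345:370];print(m[2:18:1].tolist()[4:16:2])
st=env.read_state();print(st["ee_pos"])
e=np.array([.9924,-.1227,0]);n=np.array([.1227,.9924,0]);a=np.radians(35);N=-np.sin(a)*e+np.cos(a)*np.array([0,0,1])
# predicted landing px: die along stamp direction hit
for dn in (0,.014): print((proj(ps,[S+dn*N])[0]-[320,155])*6.154)
E
```

```text
[0.5825 0.0503 0.2087] [358.53143634 214.94699569] [237.12245924 368.91381145]
[0.508 0.122 0.18 ] [345.38515727 204.91446816] [156.22025786 307.17363708]
[[63, 64, 64, 63, 60, 58, 66, 59, 63, 64, 59, 67, 62, 54, 49, 40, 78, 107, 138, 124, 84, 88, 85, 89, 92], [67, 53, 59, 54, 51, 82, 90, 69, 63, 65, 60, 52, 88, 158, 216, 255, 255, 255, 251, 145, 66, 90, 109, 113, 101], [118, 112, 118, 172, 255, 255, 228, 123, 70, 102, 177, 224, 255, 255, 255, 255, 151, 65, 79, 93, 110, 107, 99, 110, 138], [165, 216, 246, 249, 177, 74, 74, 76, 147, 244, 241, 180, 116, 60, 71, 71, 78, 67, 53, 99, 108, 120, 142, 164, 183], [255, 196, 97, 70, 77, 85, 84, 88, 77, 82, 75, 67, 65, 64, 58, 71, 71, 82, 100, 100, 120, 128, 109, 109, 119], [74, 82, 79, 83, 82, 72, 67, 63, 58, 68, 64, 60, 61, 86, 114, 129, 139, 138, 130, 121, 94, 44, 26, 31, 48]]
[0.51814475 0.05781578 0.27616934]
[237.12245924 368.91381145]
[221.1620811  338.47789672]
```

```bash
python3 -m handwheel '[[1,-0.0017,0,0.0025,0],[1,-0.0017,0,0.0025,0],[1,-0.0017,0,0.0025,0],[1,-0.0017,0,0.0025,0],[1,0,0,0,0],[1,0,0,0,0]]' 90 && python3 -m handwheel '[[1,-0.0011,0,0.0016,0],[1,-0.0011,0,0.0016,0],[1,0,0,0,0]]' && python3 chk.py 20
```

```text
clock: 18.45
ee_pos: [0.525, 0.057, 0.2659]
tcp_rot: [-0.191, -3.135, 0.0]
contact_force: [-0.3, -0.1, -2.6]
width: 0.023
clock: 18.7
ee_pos: [0.5272, 0.0568, 0.2631]
tcp_rot: [-0.191, -3.136, -0.0]
contact_force: [-2.5, -0.2, 1.8]
width: 0.0232
ee [0.5272 0.0568 0.2631] t 18.7 w 0.0232 F [-2.51 -0.16  1.79] j [0.107 0.139 0.045 1.477 0.    0.229]
R [[-0.993, 0.121, -0.0], [0.121, 0.993, 0.0], [0.0, 0.0, -1.0]]  spin 0
die up-slope -0.0009682066052796829 lateral -0.0002568216649060606 height -0.0013101269457899255 F along N 2.638941602042332 u -0.08862310173499297
```

View pics/c20.png

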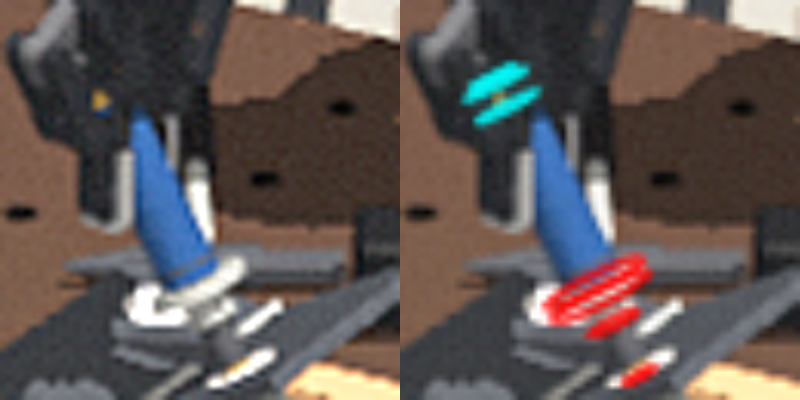

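```bash
python3 -m handwheel '[[1,-0.0011,0,0.0016,0],[1,-0.0011,0,0.0016,0],[1,-0.0011,0,0.0016,0],[1,0,0,0,0]]' 90 && python3 chk.py 21
```

```text
clock: 19.13
ee_pos: [0.5304, 0.0564, 0.2582]
tcp_rot: [-0.191, -3.136, -0.0]
contact_force: [-3.9, 0.2, 4.5]
width: 0.0231
ee [0.5304 0.0564 0.2582] t 19.13 w 0.0231 F [-3.93  0.18  4.55] j [0.106 0.144 0.04  1.467 0.    0.228]
R [[-0.993, 0.121, -0.0], [0.121, 0.993, 0.0], [0.0, 0.0, -1.0]]  spin 0
die up-slope -0.0011245762999846792 lateral -0.00025809725686508643 height -0.007257291149669434 F along N 6.255509853177395 u -1.7096917655502215
```

View pics/c21.png

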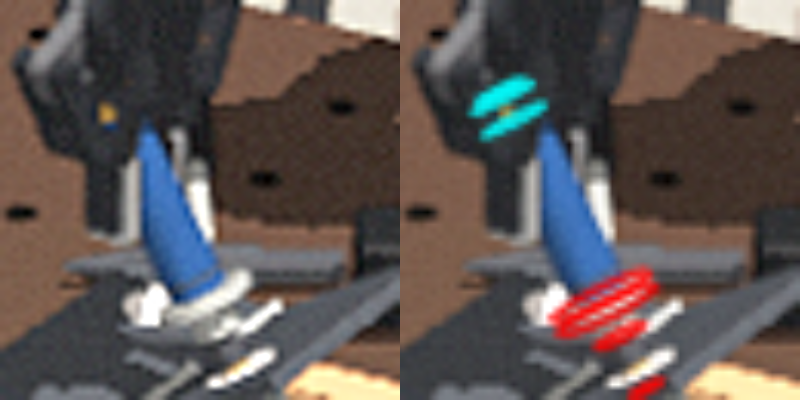

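```bash
python3 -m handwheel '[[1,-0.0011,0,0.0016,0],[1,-0.0011,0,0.0016,0],[1,-0.0003,0,0.0004,0],[1,0,0,0,0],[1,0,0,0,0],[1,0,0,0,0]]' 90 && python3 chk.py 22
```

```text
clock: 19.73
ee_pos: [0.5326, 0.0561, 0.2551]
tcp_rot: [-0.191, -3.136, -0.0]
contact_force: [-5.5, -0.6, 7.5]
width: 0.0232
ee [0.5326 0.0561 0.2551] t 19.73 w 0.0232 F [-5.45 -0.65  7.51] j [0.105 0.148 0.038 1.461 0.    0.227]
R [[-0.993, 0.121, -0.0], [0.121, 0.993, 0.0], [0.0, 0.0, -1.0]]  spin 0
die up-slope -0.0011651391332333785 lateral -0.0002558862351285172 height -0.011231146756972102 F along N 8.09286368076024 u -0.9302606894340472
```

View pics/c22.png

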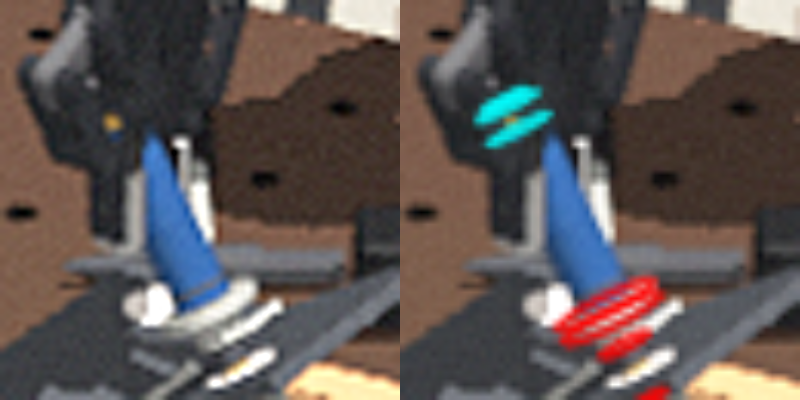

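```bash
python3 -m handwheel '[[1,-0.0007,0,0.001,0],[1,0,0,0,0],[1,0,0,0,0]]' 90 && python3 -c "
from h import *
e=np.array([.9924,-.1227,0]);a=np.radians(35);N=-np.sin(a)*e+np.cos(a)*np.array([0,0,1])
for i in range(6):
    print(round(env.read_state()['contact_force']@N+1.77,2)); env.grab_frame('wrist')
"
```

```text
clock: 20.08
ee_pos: [0.5332, 0.056, 0.2541]
tcp_rot: [-0.191, -3.136, -0.0]
contact_force: [-6.5, 0.9, 6.7]
width: 0.023
11.03
12.28
10.79
11.91
10.64
11.44
```

```bash
python3 -m handwheel '[[1,0.0011,0,-0.0016,0],[1,0.0011,0,-0.0016,0],[1,0.0011,0,-0.0016,0],[1,0.0011,0,-0.0016,0],[1,0.0011,0,-0.0016,0],[1,0.0011,0,-0.0016,0],[1,0.0023,0,-0.0033,0],[1,0.0029,0,-0.0041,0],[1,0.0029,0,-0.0041,0],[1,0.0029,0,-0.0041,0],[1,0,0,0,0],[1,0,0,0,0],[1,0,0,0,0]]' 90 && python3 chk.py 23
```

```text
clock: 21.47
ee_pos: [0.5163, 0.0581, 0.2787]
tcp_rot: [0.191, 3.136, -0.0]
contact_force: [-0.2, 0.4, -1.4]
width: 0.0234
ee [0.5163 0.0581 0.2787] t 21.47 w 0.0234 F [-0.22  0.45 -1.35] j [ 0.112  0.121  0.058  1.508 -0.     0.234]
R [[-0.993, 0.121, 0.0], [0.121, 0.993, -0.0], [-0.0, -0.0, -1.0]]  spin 0
die up-slope -0.0012939817361969285 lateral -0.00033813115429728267 height 0.017373108984488968 F along N -1.7379911847341192 u -1.5079627144141403
```

View pics/c23.png

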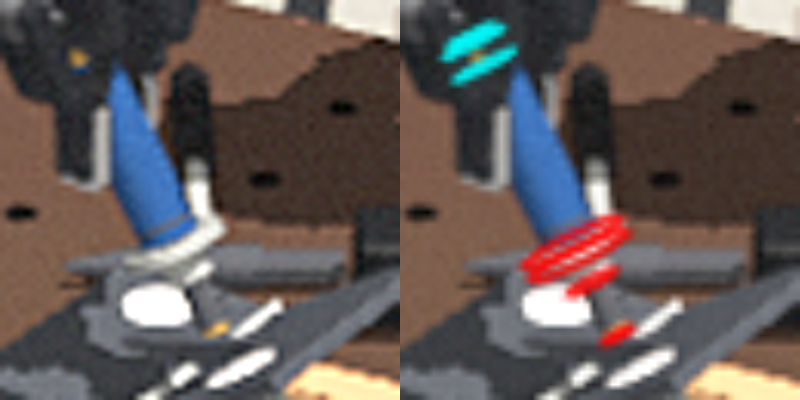

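View pics/w23.png

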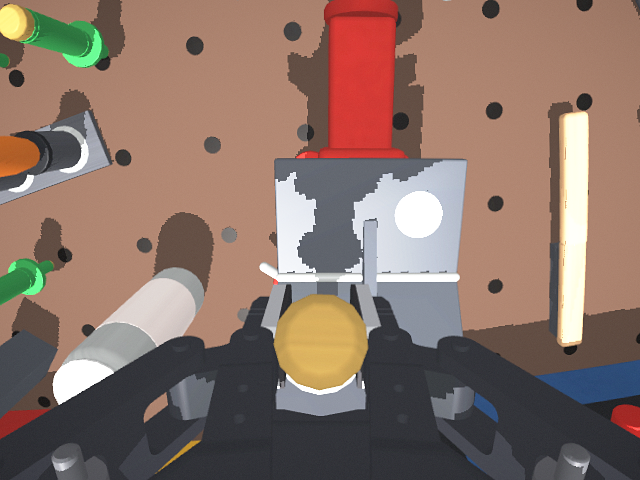

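```bash
python3 -m handwheel '[[1,0.005,0,-0.02,0],[1,0.024,0.01,0,0],[1,0.035,0.02,0,0],[1,0.035,0.02,0,0],[1,0.035,0.021,0,0],[1,0,0,0.02,0],[1,0,0,0.02,0],[1,0,0,0,0],[1,0,0,0,0]]' 60 && cat > chk2.py <<'E'
from fit import *
import sys
goto()
k=sys.argv[1];th=np.radians(float(sys.argv[2]));dx=float(sys.argv[3]);x0,y0=int(sys.argv[4]),int(sys.argv[5])
pw=env.camera_params("wrist");st=env.read_state()
f=env.grab_frame("wrist");cv2.imwrite(f"pics/w{k}.png",f[:,:,::-1])
g=env.grab_frame("scene");cv2.imwrite(f"pics/s{k}.png",g[:,:,::-1])
T=st["ee_pos"];R=Ro.from_rotvec(st["tcp_rot"]).as_matrix();ps=env.camera_params("scene")
b=cv2.resize(g[y0:y0+80,x0:x0+80],(400,400),interpolation=2);b2=cv2.resize(f[220:440,210:430],(400,400),interpolation=2)
cv2.imwrite(f"pics/c{k}.png",np.hstack([b2,b])[:,:,::-1])
C=stampcircles(T,R,th,dx,-.0025);die=C[-.036].mean(0);O=np.array([.5459,.0856,0]);e=np.array([.9924,-.1227,0]);n=np.array([.1227,.9924,0])
print("TCP local",(T-O)@e,(T-O)@n,T[2],"die local",(die-O)@e,(die-O)@n,die[2])
E
python3 chk2.py 24 33 -.0058 300 120
```

```text
clock: 22.32
ee_pos: [0.3912, 0.1447, 0.2584]
tcp_rot: [-0.191, -3.134, 0.001]
contact_force: [-0.3, 0.4, -1.7]
width: 0.0231
ee [0.3912 0.1447 0.2584] t 22.32 w 0.0231 F [-0.26  0.43 -1.72] j [ 0.354 -0.075 -0.187  1.46  -0.     0.476]
R [[-0.993, 0.121, -0.002], [0.121, 0.993, -0.001], [0.002, -0.001, -1.0]]  spin 0
TCP local -0.16082030985118967 0.039671604682548094 0.25836164979742465 die local -0.10521209738276549 0.03970242289069575 0.20195802272652838
```

View pics/c24.png

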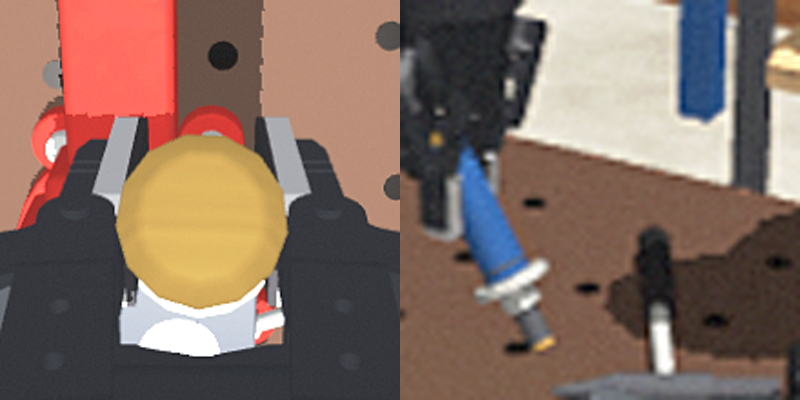

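View pics/s24.png

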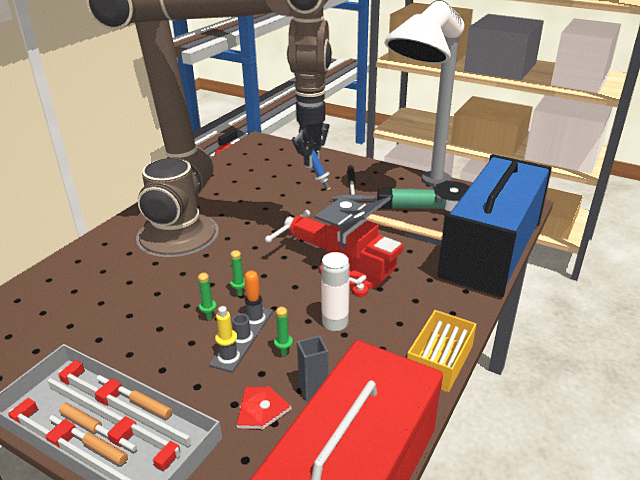

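```bash
python3 -m handwheel '[[1,0,0.003,0.015,0],[1,0,0.003,0.015,0],[1,0,0,0.0154,0],[1,0,0,0,0],[1,-0.006,0,0,0],[1,-0.006,0,0,0],[1,-0.006,0,0,0],[1,0,0,0,0],[1,0,0,0,0]]' 20 && python3 chk2.py 25 33 -.0058 300 135
```

```text
clock: 23.17
ee_pos: [0.4113, 0.1486, 0.214]
tcp_rot: [0.192, 3.135, 0.0]
contact_force: [-0.5, 0.5, -3.1]
width: 0.0235
ee [0.4113 0.1486 0.214 ] t 23.17 w 0.0235 F [-0.46  0.47 -3.07] j [ 0.347 -0.04  -0.251  1.359  0.     0.469]
R [[-0.992, 0.122, 0.001], [0.122, 0.992, 0.0], [-0.001, 0.0, -1.0]]  spin 0
TCP local -0.1413258882213095 0.04597471704858329 0.21395775602252579 die local -0.08559011346129192 0.04601864939941772 0.1576801971102188
```

View pics/c25.png

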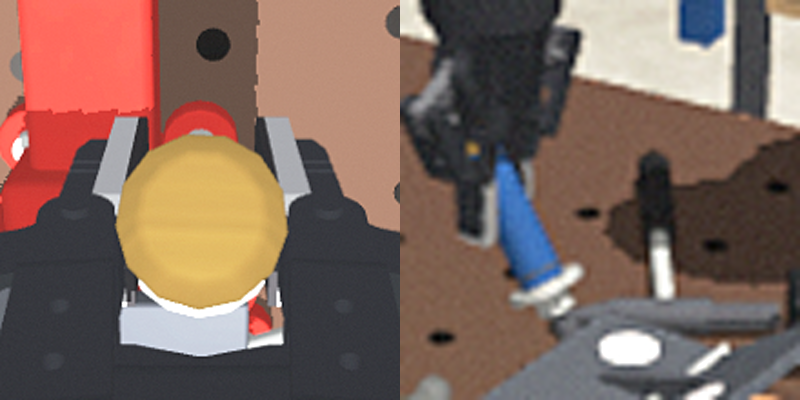

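```bash
python3 -m handwheel '[[1,-0.005,0,0,0],[1,-0.005,0,0,0],[1,-0.003,0,-0.002,0],[1,-0.003,0,-0.0027,0],[1,-0.003,0,-0.0027,0],[1,-0.003,0,-0.0026,0],[1,0,0,0,0]]' 20 && python3 chk2.py 26 22 -.0058 300 135
```

```text
clock: 23.85
ee_pos: [0.4305, 0.1455, 0.2221]
tcp_rot: [-0.191, -3.13, 0.002]
contact_force: [-6.9, 0.4, -8.0]
width: 0.0229
ee [0.4305 0.1455 0.2221] t 23.85 w 0.0229 F [-6.93  0.41 -7.98] j [ 3.250e-01 -2.000e-03 -1.970e-01  1.382e+00  1.000e-03  4.470e-01]
R [[-0.993, 0.122, -0.006], [0.122, 0.993, -0.001], [0.006, -0.002, -1.0]]  spin 0
TCP local -0.12186228101492395 0.04531513972445563 0.22210853165071182 die local -0.08194032494774675 0.04524420523505424 0.15631575579513052
```

View pics/c26.png

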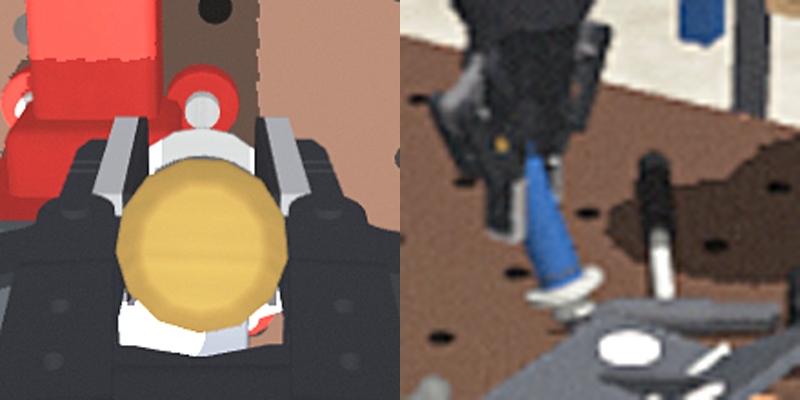

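```bash
python3 -m handwheel '[[1,-0.003,0,-0.002,0],[1,-0.003,0,-0.0018,0],[1,-0.003,0,-0.0018,0],[1,-0.003,0,-0.0015,0],[1,-0.003,0,-0.0015,0],[1,0,0,0,0]]' 20 && python3 chk2.py 27 11 -.004 300 135
```

```text
clock: 24.45
ee_pos: [0.4456, 0.1435, 0.2308]
tcp_rot: [-0.191, -3.131, 0.003]
contact_force: [-7.1, -0.4, -7.0]
width: 0.0232
ee [0.4456 0.1435 0.2308] t 24.45 w 0.0232 F [-7.07 -0.4  -7.02] j [ 0.311  0.023 -0.152  1.401  0.     0.433]
R [[-0.993, 0.122, -0.005], [0.122, 0.993, -0.002], [0.005, -0.002, -1.0]]  spin 0
TCP local -0.10662847582674442 0.045157232123249194 0.23082811788862362 die local -0.0853263565530412 0.045018736956162944 0.15868120123539367
```

View pics/c27.png

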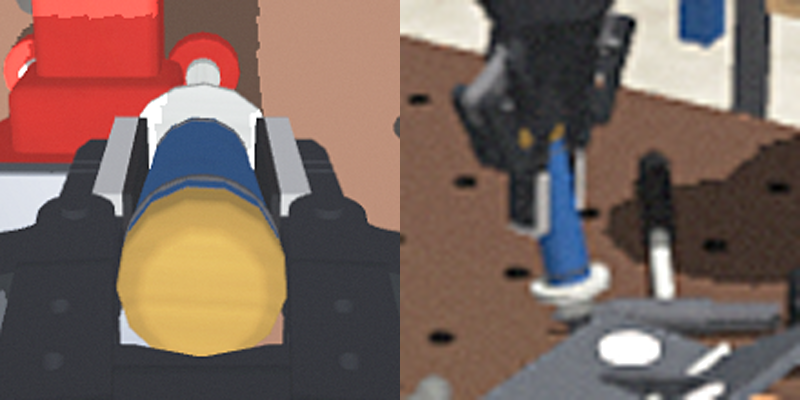

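```bash
python3 -m handwheel '[[1,-0.003,0,-0.0012,0],[1,-0.003,0,-0.0012,0],[1,-0.003,0,-0.001,0],[1,-0.003,0,-0.001,0],[1,-0.003,0,-0.0008,0],[1,0,0,0,0]]' 20 && python3 chk2.py 28 2 -.003 300 135
```

```text
clock: 25.05
ee_pos: [0.4597, 0.1422, 0.2359]
tcp_rot: [-0.19, -3.129, 0.001]
contact_force: [-9.8, 0.8, -6.4]
width: 0.0231
ee [0.4597 0.1422 0.2359] t 25.05 w 0.0231 F [-9.8   0.83 -6.45] j [ 0.299  0.049 -0.114  1.414  0.002  0.42 ]
R [[-0.993, 0.121, -0.007], [0.121, 0.993, -0.0], [0.007, -0.001, -1.0]]  spin 0
TCP local -0.09246460576832853 0.04559988223539921 0.23588072674513647 die local -0.08682372799835698 0.045536356982294475 0.16149763719269167
```

View pics/c28.png

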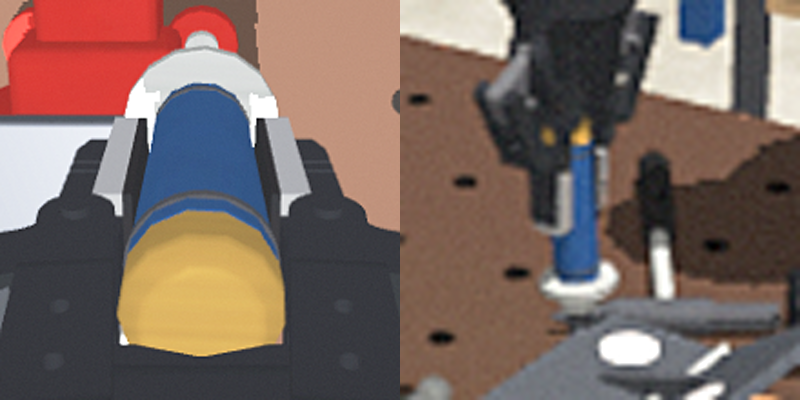

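```bash
python3 -m handwheel '[[1,-0.003,0,-0.0005,0],[1,-0.003,0,-0.0005,0],[1,-0.002,0,0,0],[1,0,0,0,0],[1,0,0,0,0]]' 20 && python3 -m handwheel '[[1,0.005,0,0,0],[1,0.01,0,0,0],[1,0.01,0,-0.01,0],[1,0,0,-0.03,0],[1,0,0,0,0],[1,0,0,0,0]]' 40 && python3 chk2.py 29 0 -.000 300 115
```

```text
clock: 25.57
ee_pos: [0.4669, 0.1414, 0.2372]
tcp_rot: [-0.19, -3.128, 0.0]
contact_force: [-10.7, 2.4, -3.9]
width: 0.0233
clock: 26.07
ee_pos: [0.446, 0.1448, 0.2811]
tcp_rot: [0.19, 3.13, 0.003]
contact_force: [0.0, -0.1, -2.6]
width: 0.0231
ee [0.446  0.1448 0.2811] t 26.07 w 0.0231 F [ 0.04 -0.14 -2.61] j [ 0.314  0.02  -0.045  1.499 -0.     0.436]
R [[-0.993, 0.121, 0.006], [0.121, 0.993, 0.002], [-0.005, 0.002, -1.0]]  spin 0
TCP local -0.10638981016584292 0.04649513673970158 0.28108364956986337 die local -0.10608058697115708 0.04665904829399964 0.20658440458464786
```

View pics/c29.png

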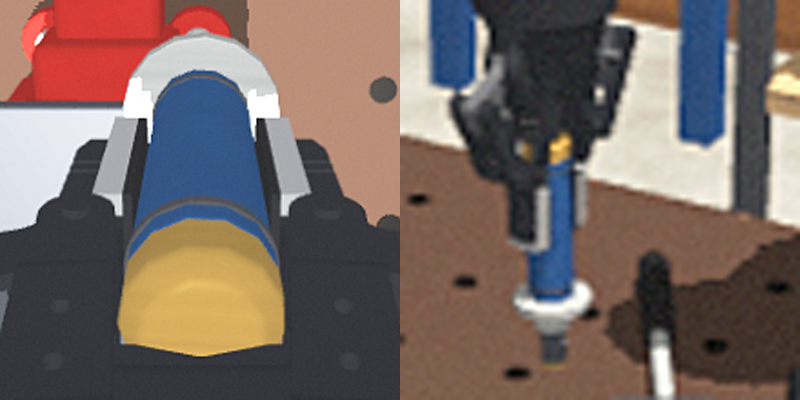

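```bash
python3 -m handwheel '[[1,0,0,0.03,0],[1,-0.01,0,0.01,0],[1,-0.01,0,0,0],[1,-0.005,0,0,0],[1,-0.003,0,0,0],[1,-0.0015,0,0,0],[1,0,0,0,0],[1,0,0,0,0]]' 20 && python3 -m handwheel '[[1,0.0065,0,0,0],[1,0.01,0,0,0],[1,0.01,0,-0.01,0],[1,0,0,-0.03,0],[1,0,0,-0.02,0],[1,0,0,0,0],[1,0,0,0,0]]' 40 && python3 chk2.py 30 0 -.000 300 115
```

```text
clock: 26.83
ee_pos: [0.4708, 0.1407, 0.2364]
tcp_rot: [-0.19, -3.124, 0.001]
contact_force: [-13.2, 1.3, -5.6]
width: 0.0231
clock: 27.42
ee_pos: [0.449, 0.1444, 0.3005]
tcp_rot: [0.191, 3.131, 0.003]
contact_force: [0.0, 0.7, -2.6]
width: 0.0232
ee [0.449  0.1444 0.3005] t 27.42 w 0.0232 F [ 0.01  0.65 -2.61] j [ 0.311  0.031  0.008  1.544 -0.     0.433]
R [[-0.993, 0.121, 0.005], [0.121, 0.993, 0.001], [-0.004, 0.002, -1.0]]  spin 0
TCP local -0.10339415147909412 0.04641813135130015 0.30051873734007173 die local -0.10316319974412509 0.046559752885938714 0.22601916285635565
```

View pics/c30.png

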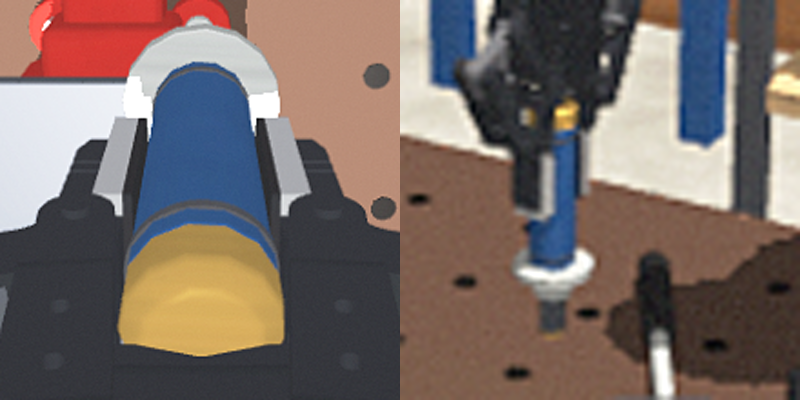

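```bash
python3 -m handwheel '[[1,-0.0038,-0.0348,0,0],[1,-0.0038,-0.0348,0,0],[1,-0.0038,-0.0348,0,0],[1,-0.0038,-0.0348,0,0],[1,-0.0038,-0.0348,0,0],[1,-0.0038,-0.0348,0,0],[1,-0.0038,-0.0348,0,0],[1,-0.0038,-0.0348,0,0],[1,-0.0038,-0.0348,0,0],[1,-0.0038,-0.0348,0,0],[1,-0.0038,-0.0348,0,0],[1,-0.0038,-0.0348,0,0],[1,0,0,0,-0.1],[1,0,0,0,-0.1],[1,0,0,0,-0.096],[1,0,0,0,0],[1,0,0,0,0],[1,0,0,0,0]]' 40 && python3 - <<'E'
from h import *
goto([.4438,-.2755,.30],[-.174,.985])
f=env.grab_frame("wrist");cv2.imwrite("pics/w31.png",f[:,:,::-1])
g=env.grab_frame("scene");crop(g,190,150,310,370,2.7,"pics/s31.png")
E
```

```text
clock: 29.02
ee_pos: [0.4425, -0.2758, 0.2976]
tcp_rot: [0.27, -3.129, -0.001]
contact_force: [-0.7, 0.8, -2.0]
width: 0.0231
ee [ 0.4425 -0.2758  0.2976] t 29.02 w 0.0231 F [-0.72  0.81 -2.03] j [-0.557  0.13   0.111  1.552  0.    -0.729]
R [[-0.985, -0.171, -0.001], [-0.171, 0.985, 0.001], [0.001, 0.001, -1.0]]  spin -0.0028
shift tool axes now [-0.0013  0.0001 -0.0024]  dist 0.0027
```

View pics/w31.png

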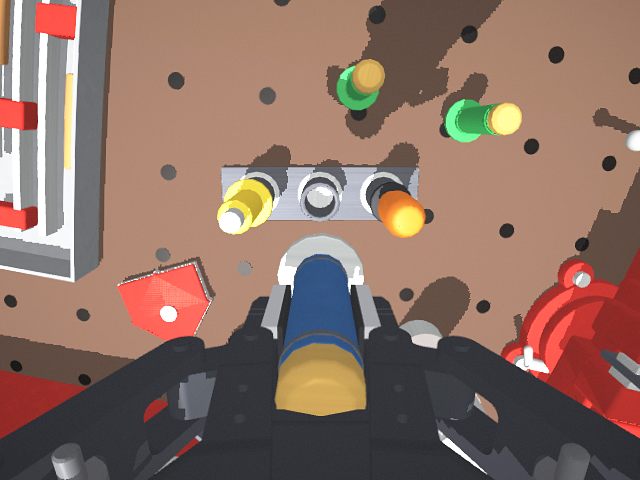

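View pics/s31.png

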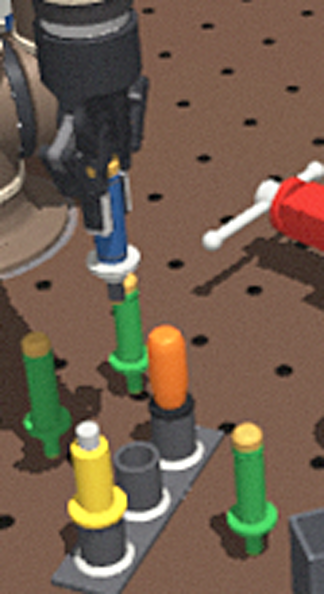

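```bash
python3 - <<'E'
from h import *
p=env.camera_params("wrist")
img=cv2.imread("pics/w31.png")[:,:,::-1];crop(img,280,150,370,250,6,"pics/c31.png")
for X in ([.4438,-.2755],[.4425,-.2758]):
    c=np.array([[X[0]+.02*np.cos(t),X[1]+.02*np.sin(t),.06] for t in np.linspace(0,6.28,40)])
    q=proj(p,c);print(X,q.min(0),q.max(0),q.mean(0), (q.min(0)-[280,150])*6,(q.max(0)-[280,150])*6)
E
```

```text
[0.4438, -0.2755] [299.55363588 181.83799259] [339.90894433 221.62962065] [319.63860382 202.32128232] [117.32181528 191.02795553] [359.45366596 429.77772387]
[0.4425, -0.2758] [299.46375393 180.47604413] [339.85454211 220.33576431] [319.56641483 200.99423828] [116.78252356 182.8562648 ] [359.12725269 422.01458589]
```

View pics/c31.png

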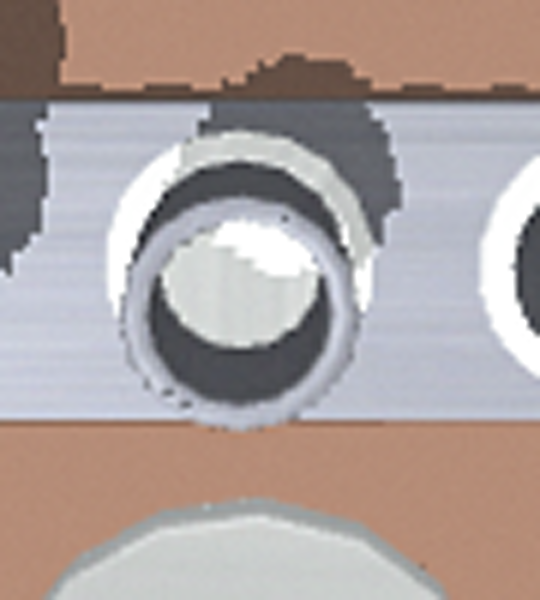

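```bash
python3 -m handwheel '[[1,-0.002,0,0.03,0],[1,0,0,0.035,0],[1,0,0,0.035,0],[1,0,0,0.035,0],[1,0,0,0.02,0],[1,0,0,0,0],[1,0,0,0,0]]' 40 && python3 - <<'E'
from h import *
goto([.4447,-.2756,.0985],[-.174,.985])
f=env.grab_frame("wrist");crop(f,210,200,430,440,2.5,"pics/w32.png")
E
```

```text
clock: 29.7
ee_pos: [0.4441, -0.2751, 0.1428]
tcp_rot: [0.273, -3.128, -0.002]
contact_force: [0.2, 0.3, -1.6]
width: 0.0228
ee [ 0.4441 -0.2751  0.1428] t 29.7 w 0.0228 F [ 0.2   0.29 -1.64] j [-0.555  0.137 -0.221  1.215 -0.    -0.729]
R [[-0.985, -0.173, -0.002], [-0.173, 0.985, 0.001], [0.002, 0.001, -1.0]]  spin -0.001
shift tool axes now [-0.0006 -0.0006  0.0443]  dist 0.0443
```

View pics/w32.png

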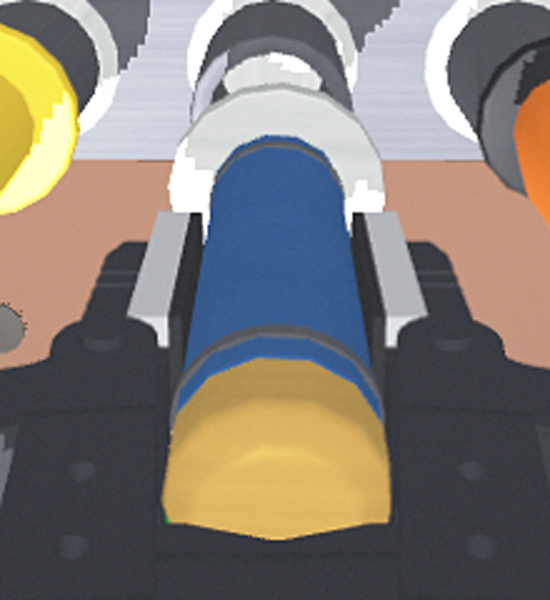

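```bash
python3 -m handwheel '[[1,0,0,0.008,0],[1,0,0,0.008,0],[1,0,0,0.008,0],[1,0,0,0,0],[1,0,0,0,0]]' 40 && python3 -m handwheel '[[1,0,0,0.006,0],[1,0,0,0.006,0],[1,0,0,0,0],[1,0,0,0,0]]' && python3 - <<'E'
from h import *
goto([.4447,-.2756,.0985],[-.174,.985])
f=env.grab_frame("wrist");crop(f,210,200,430,440,2.5,"pics/w33.png")
E
```

```text
clock: 30.17
ee_pos: [0.4443, -0.2755, 0.1188]
tcp_rot: [0.273, -3.129, -0.001]
contact_force: [0.3, -0.1, -2.8]
width: 0.0232
clock: 30.5
ee_pos: [0.4443, -0.2755, 0.1067]
tcp_rot: [0.273, -3.129, -0.001]
contact_force: [0.3, -0.7, -2.2]
width: 0.023
ee [ 0.4443 -0.2755  0.1067] t 30.5 w 0.023 F [ 0.28 -0.67 -2.18] j [-0.555  0.152 -0.284  1.136 -0.    -0.729]
R [[-0.985, -0.173, -0.001], [-0.173, 0.985, 0.001], [0.001, 0.001, -1.0]]  spin -0.0007
shift tool axes now [-0.0004 -0.0002  0.0082]  dist 0.0082
```

View pics/w33.png

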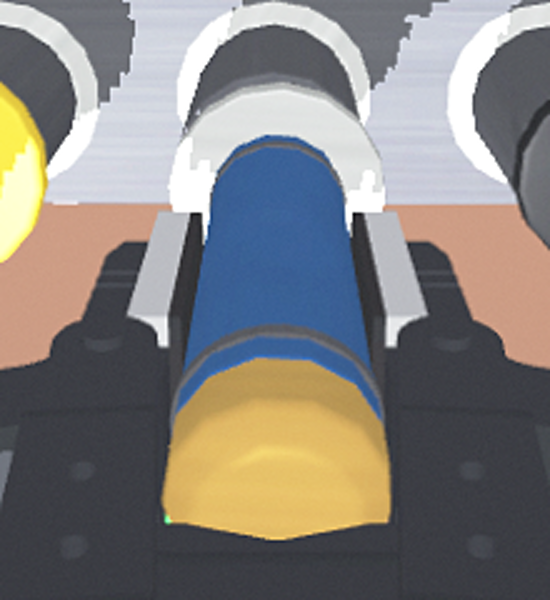

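Aligned over the stub with no side force. I'll lower in small steps until the collar touches the rim.

```bash
python3 -m handwheel '[[1,0,0,0.003,0],[1,0,0,0.002,0],[1,0,0,0,0]]' && python3 -m handwheel '[[1,0,0,0.0015,0],[1,0,0,0,0]]' && python3 -m handwheel '[[1,0,0,0.0015,0],[1,0,0,0,0]]'  && python3 -m handwheel '[[1,0,0,0.001,0],[1,0,0,0,0]]'
```

```text
clock: 30.8
ee_pos: [0.4445, -0.2756, 0.1018]
tcp_rot: [0.273, -3.129, -0.0]
contact_force: [-0.3, 0.5, -1.6]
width: 0.0235
clock: 30.97
ee_pos: [0.4446, -0.2756, 0.1005]
tcp_rot: [0.273, -3.129, -0.0]
contact_force: [0.4, -0.1, -2.6]
width: 0.0233
clock: 31.13
ee_pos: [0.4446, -0.2756, 0.099]
tcp_rot: [0.273, -3.13, -0.0]
contact_force: [-1.4, 0.5, -2.3]
width: 0.0231
clock: 31.3
ee_pos: [0.4447, -0.2757, 0.0984]
tcp_rot: [-0.273, 3.129, -0.0]
contact_force: [-0.6, 0.5, -1.1]
width: 0.0233
```

```bash
python3 -m handwheel '[[1,0,0,0.001,0],[1,0,0,0,0],[1,0,0,0,0]]' && python3 -m handwheel '[[1,0,0,0.001,0],[1,0,0,0,0],[1,0,0,0,0]]'; python3 -c "
from h import *
f=env.grab_frame('wrist');crop(f,210,200,430,440,2.5,'pics/w34.png')"
```

```text
clock: 31.55
ee_pos: [0.4448, -0.2757, 0.0983]
tcp_rot: [-0.273, 3.129, -0.001]
contact_force: [-2.7, 0.8, 5.7]
width: 0.0234
clock: 31.8
ee_pos: [0.4448, -0.2758, 0.0983]
tcp_rot: [-0.273, 3.128, -0.002]
contact_force: [-5.3, 2.4, 12.4]
width: 0.0234
```

View pics/w34.png

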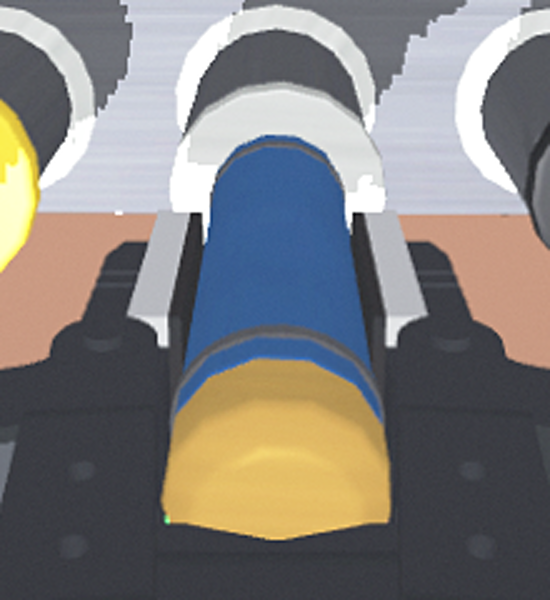

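```bash
python3 -m handwheel '[[1,0,0,-0.0015,0],[1,0,0,0,0],[0.65,0,0,0,0],[0.6,0,0,0,0],[0.5,0,0,0,0],[0.42,0,0,0,0],[0.42,0,0,0,0],[0.42,0,0,0,0]]' 20; python3 -c "
from h import *
f=env.grab_frame('wrist');crop(f,150,200,490,440,2.3,'pics/w35.png')"
```

```text
clock: 32.52
ee_pos: [0.4447, -0.2757, 0.0976]
tcp_rot: [0.273, -3.13, -0.0]
contact_force: [0.1, -0.6, -0.2]
width: 0.0492
```

View pics/w35.png

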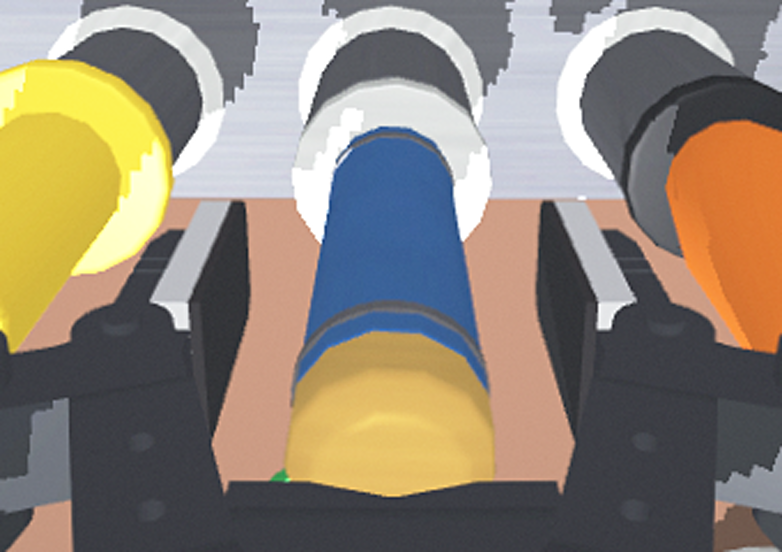

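Released: the stamp stands upright with its collar on the rim. I'll retreat straight up and check from above.

```bash
python3 -m handwheel '[[0.42,0,0,-0.015,0],[0.42,0,0,-0.03,0],[0.42,0,0,-0.035,0],[0.42,0,0,-0.035,0],[0.42,0,0,-0.035,0],[0.42,0,0,0,0],[0.42,0.04,0,0,0],[0.42,0.04,0,0,0],[0.42,0.04,0,0,0],[0.42,0.04,0,0,0],[0.42,0.03,0,0,0],[0.42,0,0,0,0],[0.42,0,0,0,0]]'; python3 - <<'E'
from h import *
goto()
g=env.grab_frame("scene");t=env.grab_frame("top")
cv2.imwrite("pics/s36.png",g[:,:,::-1]);cv2.imwrite("pics/t36.png",t[:,:,::-1])
t0=cv2.imread("pics/top0.png")[:,:,::-1];g0=cv2.imread("pics/scene0.png")[:,:,::-1]
a=[cv2.resize(x[240:370,190:300],(400,300),interpolation=2) for x in(g0,g)]
b=[cv2.resize(x[180:330,370:490],(400,300),interpolation=2) for x in(t0,t)]
cv2.imwrite("pics/c36.png",np.vstack([np.hstack(a),np.hstack(b)])[:,:,::-1])
E
```

```text
clock: 33.65
ee_pos: [0.2564, -0.3089, 0.2481]
tcp_rot: [-0.268, 3.129, -0.002]
contact_force: [0.7, -0.8, -0.5]
width: 0.0495
ee [ 0.2564 -0.3089  0.2481] t 33.65 w 0.0495 F [ 0.69 -0.8  -0.51] j [-0.878 -0.108 -0.239  1.438  0.    -1.049]
R [[-0.985, -0.17, 0.001], [-0.17, 0.985, -0.001], [-0.001, -0.001, -1.0]]  spin 0
```

View pics/c36.png

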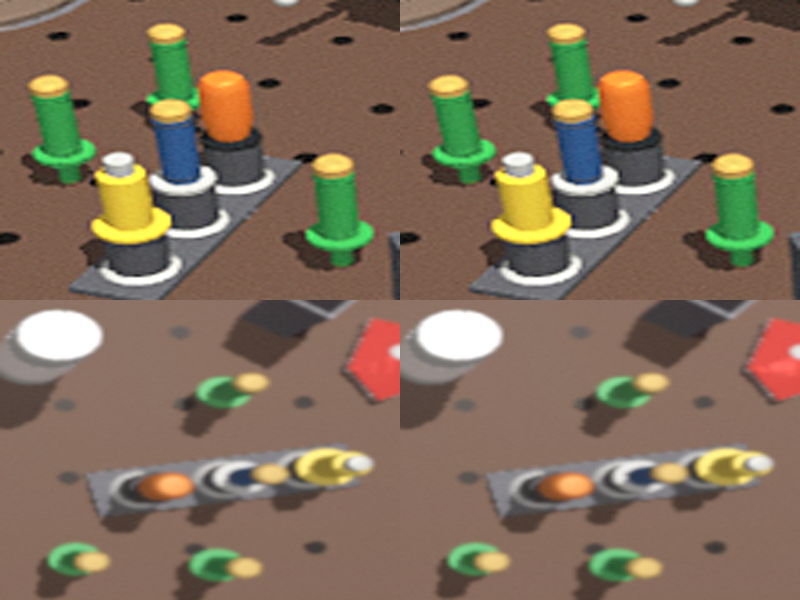

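View pics/t36.png

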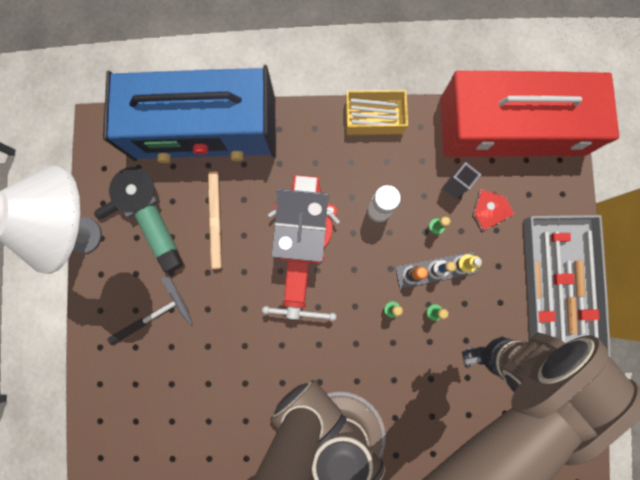

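In the before/after crops, the stamp is back where it started to about a pixel and every other object is unmoved. The robot is clear of everything, so I'm handing in.

```bash
python3 -c "
from cell import env
print(env.finish_job())"
```

```text
the job is handed in; nothing more can be done
None
```

I struck the blue stamp on both white spots, flat seat first and then the sloping plate, and put it back upright in its own middle stub. The job was handed in at about 34 s of the 58 s; no verdict was reported.

- **Flat seat:** I pressed to about 11.8 N, which is about 12 mm of nose travel. The die was within about 1–2 mm of the spot centre, and I lifted it straight off.
- **Getting the tilt:** The interface cannot tilt the tool. I turned the stamp in the gripper by pushing its nose side-on against the top edge of the sloping plate, and straightened it again on the front edge of the seat. Side forces on the cleat stayed at about 14 N or less.
- **Sloping plate:** I measured the stamp's tilt at about 33° against the plate's 35°. I pressed to about 11.4 N with the die centred on the spot to within 1–2 mm, then lifted it along the plate's normal.
- **One wrong move:** On the way to the slope I moved about 30 mm the wrong way along x, in free air. Nothing was touched, and I corrected it before pressing.
- **Last checks:** Comparing before and after pictures, the stamp stands upright, collar on the rim, within about 2 mm of its start, and nothing else appears to have moved. The gripper is open and clear.
- **Not seen directly:** I inferred the nose travel from the force and tool position readings. The tilt estimates from the two cameras agreed only to about 2°.

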